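# Bolt down a pump cover evenly in cross order

### The job

Seat the pump's cover evenly: turn each of the four lever nuts clockwise about half a turn, until you feel it come firmly tight but without forcing it, in cross order: first two nuts that lie diagonally opposite each other, then the other two. Leave the solder tin and the screw jar standing where they are.

Things in the scene. Friction and masses are not known exactly. Their poses are not given: they have to be found in the camera images.
- pump_body: green square pump housing fixed to the bench, 114 x 114 mm, 45 mm high, on a foot 156 mm long (x); origin at the centre of its underside, z up. The four studs stand at 45 mm either side of the centre in x and y.
- cover: square aluminium cover plate 118 x 118 x 10 mm with a low round boss (7 mm) in the middle; origin at the centre of its underside, z up. It floats about 2 mm above the housing's top on a springy seal and is drawn down on to its seat by the nuts.
- lever_nut_1: lever nut, diagonal to nut 3: black hub 23 mm across, 36 mm high, with one orange lever 10 mm thick, reaching 48 mm from the axis, 20 to 36 mm above the origin. Origin on the axis at the underside (on the cover); z up; x points from the hub along the lever. Clockwise from above tightens, lowering it 5 mm a turn; it stays where it is left.
- lever_nut_2: lever nut like nut 1, diagonal to nut 4. How all four feel: light at first (0 to 3 N of push at the lever, 36 mm from the axis); after about a half turn (2.1 to 3.9 rad, different at each nut and each time, and not to be seen, as the threads end differently) the nut comes up tight and the push rises.
- lever_nut_3: lever nut like nut 1, diagonal to nut 1. Once a nut comes up tight, the push (36 mm from its axis) rises by 1 to 2 N for each mm the lever is pushed on: 6 to 14 N is properly tight, and it stays so when let go; below 4 N it is still loose, and from about 18 N (10 mm too far) it is forced and damaged.
- lever_nut_4: lever nut like nut 1, diagonal to nut 2. All four levers stand at first so that a clockwise half turn sweeps them round the outside of the square; their tops are the highest parts of the pump but for the thin stud ends.
- solder_tin: flat round tin with a green lid, 58 mm in diameter, 25 mm high, behind the pump; bystander; origin at the centre of its underside
- screw_jar: clear jar with a red lid, 45 mm in diameter, 60 mm high, behind the pump; bystander; origin at the centre of its underside

How it is judged:
By the outcome, as a careful person would: the job done as asked, in the order asked, and still so for the second after the job is handed in, with the robot touching nothing.
It also fails if it takes over 72 s, if anything falls off the work surface, if the arm or the gripper's body presses on something with over 40 N, if the wrist force passes 120 N, or if a joint passes its speed limit or range.

### The arm

A 7-joint arm with a two-finger parallel gripper is mounted at the origin on a cart in front of the work surface, level with it; the furniture and walls round the work are solid. World frame = base frame: x ahead of the robot, y to its left, z up, the work surface at z = 0. Lengths are in m, angles in degrees, forces in N, time in s.
With the tool pointing down it reaches from about 0.425 to 0.875 m from the base axis. Payload 4.7 kg.
Tool frame: the origin (TCP) lies midway between the tips of the shut fingers; the grasp point (between the pads) lies 19 mm behind it (env.grip_depth is the distance from the TCP to the grasp point, in m); z points along the fingers, y is the line along which they close (so a half turn about z gives the same grasp; the last joint's range is limited). The gripper opens to 87 mm and grips with 3 to 60 N. Pads are 19 mm wide; open, the fingers measure 117 mm over their backs; the gripper's body (75 mm by 190 mm) begins 51 mm behind the grasp point.
Start: joints at [75.235, 18.392, -4.016, 83.108, 1.295, 78.541, -3.26], TCP at [0.174, -0.626, 0.223] pointing down, gripper open.
Joint ranges: [-163.93, 163.93], [-17.29, 119.83], [-79.2, 71.16], [3.27, 140.29], [-89.18, 269.18], [5.43, 117.66], [-154.24, 154.24]. Speed limits (degrees/s): [147.25, 147.25, 180, 180, 180, 180, 180].

### API

Orientations are given as [roll, pitch, yaw] about the fixed x, y, z axes, in that order (R = Rz(yaw) Ry(pitch) Rx(roll)).
In Python, from cell import get_obs, optics, env, nets gives the robot as it stands.
- The arm moves only by the shell command python3 -m creep 'ROWS' [FORCE]. ROWS is JSON, a list of rows, each an object of numbers: "wx", "wy", "wz": the turn, a rotation vector about the tool's x, y, z in degrees; "tx", "ty", "tz": the shift along the tool's x, y, z in mm; "gripper": the opening, from -1 (shut) to 1 (fully open). A call has 1 to 5 rows; each row is the pose to reach, as a shift and turn from the pose commanded when the call began, along the tool's axes at that moment; what a row does not reach only later rows make up. A row lasts 1/12 s, in which the tool goes at most 41.7 mm and 7.16 degrees, less where a joint would pass 70% of its speed; a pose out of reach is approached as far as the arm can. A call with a gripper value outside its range is refused whole. The fingers move at their own pace and stop on an object; FORCE is the grip in N (left out, the last holds). Time passes only in rows, so rows that repeat a pose let the fingers close. It gives the time, the measured TCP pose, the force, the opening and the grip force at its end, in the units of the state.
- get_obs(): the state, without advancing time (a new reading comes with each control period).
- optics.read_camera(name): name is "side" or "top"; returns (picture, depth): 400x640x3 uint8, red, green, blue; 400x640 float32, m along the optical axis (not along the pixel's ray), 0 where there is no reading.
- optics.camera_info(name): a dict with "fovy" (degrees; the focal length in pixels is half the picture's height over the tangent of half this angle, whatever the lens; pixels are square), "cx", "cy" (the principal point, pixels), "k1" (the pictures are not rectified: a ray, as slopes to the right and down, at radius r is drawn at 1 + k1 r^2 times it, then the intrinsics apply), "R" (3x3) and "t" (3): a world point X has camera coordinates R X + t. Camera axes: x right, y down, z forward; pixel columns grow to the right and rows downward; lengths in m; the calibration is good to about 2 mm. A picture is of the moment at which its call begins. camera_info takes no time and is no camera call.
- env.sign_off(): hands the job in; it is judged then, once.
Trained networks look in the newest picture that a camera, given by its name, has taken for a name from the list of things; names that differ only in an ending like _2 or _b are one class to them, and where a whole thing is asked for, a point or a joint stands for the part that bears it (a point fixed in the world has none). Each returns a list of dicts, best first, with "confidence" (0 to 1); they miss things now and then, are a little off and sometimes report something else, mostly with a low value. They report only what shows in the picture. A call takes as long as a camera call.
- nets.look_for(query, camera): "point" ([x, y, z] in m, in world coordinates, good to about 4 mm: the middle of the surface that is visible of it).
- nets.place_of(query, camera): "point" ([x, y, z] in m, in world coordinates, good to about 4 mm: a listed point, or the origin of a listed thing).
The state is a dict: "time_s": time; "qpos": joint angles; "joint_velocities": joint speeds; "effort": joint torques, N m; "tool_pos": TCP position; "tool_rot": TCP orientation; "force": force on the tool from outside, world axes, zero at the start; "wrist_torque": the same for the moment, N m; "grip_width": finger opening in m; "grasp_force": force on a finger pad.
Only numpy, scipy, OpenCV 4.12 (cv2) and the standard library are available. Lean on these libraries where they do the work, as an engineer would, in place of code of your own. Each camera call takes 0.05 s, during which the arm holds its last target. There are 200 camera calls.

## Working session

There is one attempt and no reset: what is moved stays moved. The work goes in short steps, Python scripts to look and compute and a shell command to move; the robot and the scene stay as the last step left them, time stands still between calls to the robot, and variables do not carry over. Pictures are saved under pics/ and viewed, at most 10 in all, crops included, and the job is handed in when it is done.

```bash
mkdir -p pics; ls
python3 - <<'E'
from cell import get_obs, optics, env, nets
import cv2,numpy as np
for n in ("top","side"):
    p,d=optics.read_camera(n); cv2.imwrite(f"pics/{n}0.png",p[:,:,::-1]); np.save(f"pics/{n}0.npy",d)
    i=optics.camera_info(n); print(n,{k:np.round(v,3).tolist() for k,v in i.items()})
    for q in ("lever_nut_1","pump_body","cover","solder_tin","screw_jar"):
        print(q,[(np.round(r["point"],3).tolist(),round(r["confidence"],2)) for r in nets.place_of(q,n)])
o=get_obs();print({k:np.round(v,3).tolist() for k,v in o.items()})
E
```

```text
pics
top {'fovy': 47.948, 'cx': 314.988, 'cy': 195.314, 'k1': -0.094, 'R': [[0.007, -1.0, 0.017], [-0.997, -0.008, -0.076], [0.076, -0.016, -0.997]], 't': [0.273, 0.572, 0.892]}
lever_nut_1 [([0.559, 0.328, 0.057], 0.78), ([0.44, 0.367, 0.06], 0.72), ([0.519, 0.409, 0.052], 0.62), ([0.477, 0.285, 0.061], 0.6)]
pump_body [([0.499, 0.344, -0.002], 0.69), ([0.562, 0.326, 0.057], 0.65)]
cover [([0.505, 0.351, 0.048], 0.65), ([0.48, 0.286, 0.062], 0.65)]
solder_tin [([0.664, 0.386, -0.002], 0.96), ([0.562, 0.326, 0.06], 0.27)]
screw_jar [([0.694, 0.194, 0.0], 0.79), ([0.662, 0.387, 0.001], 0.31)]
side {'fovy': 51.101, 'cx': 323.925, 'cy': 195.948, 'k1': -0.026, 'R': [[-0.994, -0.11, 0.014], [-0.082, 0.641, -0.763], [0.075, -0.759, -0.646]], 't': [0.577, -0.094, 1.084]}
lever_nut_1 [([0.521, 0.408, 0.058], 0.97), ([0.481, 0.29, 0.057], 0.82), ([0.44, 0.366, 0.057], 0.66)]
pump_body [([0.505, 0.347, -0.001], 0.7)]
cover [([0.496, 0.344, 0.045], 0.67), ([0.664, 0.38, -0.001], 0.6)]
solder_tin [([0.663, 0.385, 0.001], 0.87)]
screw_jar [([0.69, 0.201, 0.005], 0.82)]
{'time_s': 0.6, 'qpos': [75.236, 18.391, -4.018, 83.108, 1.295, 78.543, -3.259], 'joint_velocities': [-0.04, -0.123, 0.072, 0.02, 0.103, -0.046, -0.091], 'effort': [-0.0, -49.08, -0.403, -31.261, -0.064, 0.034, 0.0], 'tool_pos': [0.174, -0.626, 0.223], 'tool_rot': [179.997, 0.002, 15.575], 'force': [0.12, -0.417, -0.653], 'wrist_torque': [0.018, -0.071, -0.022], 'grasp_force': 0.0, 'grip_width': 0.087}
```

Run:
```python
import cv2
a=cv2.imread("pics/top0.png"); cv2.imwrite("pics/top0b.png",a)
```

```text
(no output)
```

View pics/top0.png

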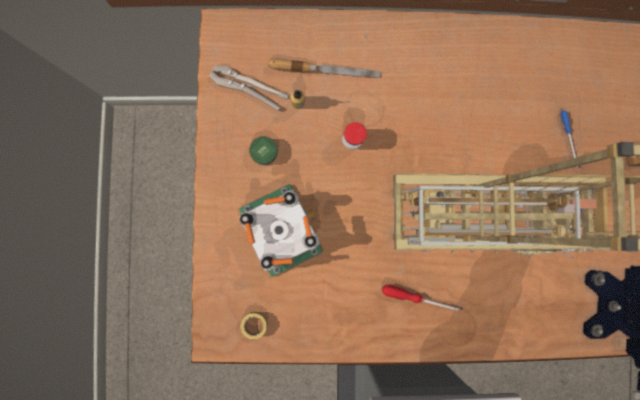

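View pics/side0.png

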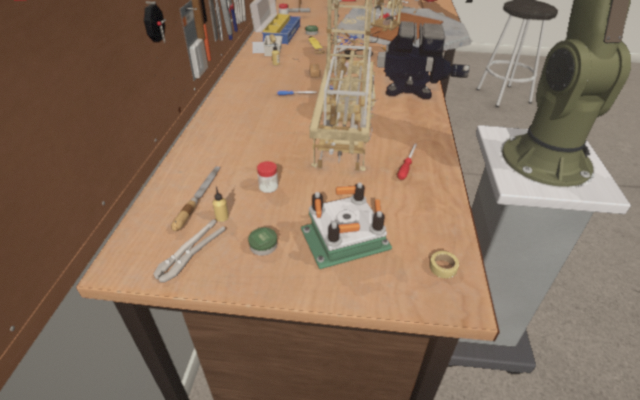

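```bash
cat > h.py <<'E'
import numpy as np,cv2
from cell import optics,get_obs
def cloud(n,d,info=None):
    i=info or optics.camera_info(n); f=200/np.tan(np.radians(i["fovy"]/2))
    v,u=np.mgrid[0:400,0:640].astype(float)
    K=np.array([[f,0,i["cx"]],[0,f,i["cy"]],[0,0,1]])
    p=cv2.undistortPoints(np.stack([u.ravel(),v.ravel()],1)[:,None],K,np.array([i["k1"],0,0,0.]))[:,0]
    c=np.c_[p*d.ravel()[:,None],d.ravel()]
    return ((c-np.array(i["t"]))@np.array(i["R"])).reshape(400,640,3)
E
python3 - <<'E'
import numpy as np,cv2
from h import *
N=np.array([[.559,.328],[.44,.367],[.52,.4085],[.479,.2875]])
for n in("top","side"):
    d=np.load(f"pics/{n}0.npy"); im=cv2.imread(f"pics/{n}0.png").astype(int); X=cloud(n,d)
    hsv=cv2.cvtColor(im.astype(np.uint8),cv2.COLOR_BGR2HSV)
    near=(np.hypot(X[...,0]-.5,X[...,1]-.347)<.13)&(d>0)
    org=near&(hsv[...,1]>150)&(hsv[...,0]<18)&(X[...,2]>.07)&(X[...,2]<.105)
    top=near&(X[...,2]>.07)&(X[...,2]<.105)&(hsv[...,2]<75)
    for k,c in enumerate(N):
        h=top&(np.hypot(X[...,0]-c[0],X[...,1]-c[1])<.02)
        m=org&(np.argmin(np.hypot(X[...,None,0]-N[:,0],X[...,None,1]-N[:,1]),-1)==k)
        P=X[m];H=X[h]
        ht=H[H[:,2]>np.percentile(H[:,2],60)]
        print(n,k,"hub",h.sum(),np.round(np.r_[(H.min(0)+H.max(0))/2,ht.mean(0)],3),"lev",m.sum(),np.round(P.mean(0),3),"dir",np.round(np.degrees(np.arctan2(*(P.mean(0)-[*c,0])[[1,0]])),1),"line",np.round(cv2.fitLine(P[:,:2].astype(np.float32),2,0,.01,.01).ravel()[:2],2))
    # obstacles: heights along path
    if n=="top":
        b=(d>0)
        for y0 in np.arange(-.7,.3,.1):
            s=b&(X[...,1]>y0)&(X[...,1]<y0+.1)&(X[...,2]>.03)&(X[...,0]>.1)&(X[...,0]<.8)
            if s.any(): print(round(y0,1),np.round(X[s].min(0),2),np.round(X[s].max(0),2))
E
```

```text
top 0 hub 58 [0.559 0.326 0.091 0.56  0.325 0.094] lev 92 [0.555 0.354 0.092] dir 97.9 line [ 0.16 -0.99]
top 1 hub 54 [0.44  0.367 0.083 0.441 0.366 0.094] lev 95 [0.442 0.34  0.092] dir -85.7 line [0.09 1.  ]
top 2 hub 64 [0.52  0.406 0.084 0.522 0.406 0.094] lev 88 [0.494 0.4   0.092] dir -162.7 line [0.97 0.24]
top 3 hub 42 [0.48  0.286 0.092 0.48  0.284 0.094] lev 70 [0.507 0.293 0.092] dir 10.7 line [0.98 0.19]
-0.5 [ 0.2  -0.41  0.03] [ 0.29 -0.4   0.04]
-0.4 [ 0.17 -0.4   0.03] [ 0.43 -0.31  0.1 ]
-0.3 [ 0.46 -0.3   0.03] [ 0.6  -0.2   0.27]
-0.2 [ 0.46 -0.2   0.03] [ 0.6  -0.1   0.36]
-0.1 [ 0.46 -0.1   0.03] [ 0.6  -0.    0.55]
-0.0 [0.46 0.   0.03] [0.6  0.1  0.55]
0.1 [0.47 0.1  0.03] [0.71 0.2  0.21]
0.2 [0.46 0.2  0.03] [0.71 0.3  0.1 ]
side 0 hub 18 [0.558 0.332 0.083 0.56  0.333 0.094] lev 72 [0.554 0.352 0.093] dir 102.2 line [0.21 0.98]
side 1 hub 97 [0.439 0.374 0.082 0.44  0.377 0.091] lev 42 [0.443 0.341 0.094] dir -84.5 line [ 0.09 -1.  ]
side 2 hub 97 [0.519 0.415 0.083 0.519 0.417 0.092] lev 92 [0.496 0.403 0.089] dir -166.7 line [ 0.95 -0.31]
side 3 hub 71 [0.478 0.297 0.083 0.478 0.297 0.09 ] lev 92 [0.504 0.297 0.088] dir 21.2 line [0.98 0.19]
```

Run:
```python
import numpy as np
from h import *
for n in("top","side"):
    d=np.load(f"pics/{n}0.npy"); X=cloud(n,d)[d>0]
    print(n,"rows y, cols x .25...95 ; cm 99.pct height (count)")
    for y0 in np.arange(.15,-.75,-.075):
        r=[]
        for x0 in np.arange(.1,.9,.05):
            s=X[(X[:,1]>y0)&(X[:,1]<y0+.075)&(X[:,0]>x0)&(X[:,0]<x0+.05)&(X[:,2]>.02)]
            r.append(f"{int(100*np.sort(s[:,2])[-3]):3d}" if len(s)>5 else "  .")
        print(f"{y0:6.3f}"," ".join(r))
```

```text
top rows y, cols x .25...95 ; cm 99.pct height (count)
 0.150   .   .   .   .   .   .   .   .   .   .   .   6   6   .   .   .
 0.075   .   .   .   .   .   2   .  21  21  21  12   .   .   .   .   .
 0.000   .   .   .   .   .   2   .  54  53  54  12   .   .   .   .   .
-0.075   .   .   .   .   .   .   .  54  53  54  12   .   .   .   .   .
-0.150   .   .   .   .   .   .   .  21  20  36  12   .   .   .   .   .
-0.225   .   .   .   .   .   .   .  31  30  35  12   .   .   .   .   .
-0.300   .   .   .   .   .   .   .  26  13  13   .   .   .   .   .   .
-0.375   .   9   7   7   7   6   5   .   .   .   .   .   .   .   .   .
-0.450   .   5   6   7   7   7   7   .   .   .   2   2   .   .   .   .
-0.525   .   .   .   .   .   .   .   .   .   .   .   .   .   .   .   .
-0.600   .   .   .   .   .   .   .   .   .   .   .   .   .   .   .   .
-0.675   .   .   .   .   .   .   .   .   .   .   .   .   .   .   .   .
side rows y, cols x .25...95 ; cm 99.pct height (count)
 0.150   .   .   .   .   .   .   .   .   .   .   .   6   6   .   .   .
 0.075   .   .   .   .   .   2   .  21  21  21  12   .   .   .   .   .
 0.000   .   .   .   .   .   2   .  37  30  36  12   .   .   .   .   .
-0.075   .   .   .   .   .   .   .  24  30  35  12   .   .   .   .   .
-0.150   .   .   .   .   .   .   .  21  20  32  12   .   .   .   .   .
-0.225   .   .   .   .   .   .   .  30  30  31  12   .   .   .   .   .
-0.300   .   .   .   .   .   .   .  30  12  12   .   .   .   .   .   .
-0.375   .   9  10  18  18  18  13   .   .   .   .   .   .   .   .   .
-0.450   .   7  13  18  18  18  13   8   .   .   .   2   .   .   .   .
-0.525   .   .   .  18  18  18  12   .   .   .   .   2   .   4   7   .
-0.600   .  23   .   .   .   .   .   .   .   3   .   .   .   .   5   4
-0.675   .   .   .   .   .   .   .   .   .   .   .   .   .   .   6   5
```

```bash
cat > to.py <<'E'
# usage: to.py x y z yaw [x y z yaw ...]: shifts (mm) in present tool axes and wz for each target; yaw unwrapped vs present by sign choice
import sys,numpy as np
from scipy.spatial.transform import Rotation as R
from cell import get_obs
o=get_obs(); p=np.array(o["tool_pos"]); r=R.from_euler("xyz",o["tool_rot"],degrees=True)
print("now",np.round(o["tool_pos"],4),np.round(o["tool_rot"],1),"q",np.round(o["qpos"],0),"F",np.round(o["force"],1),"t",round(o["time_s"],2),"w",round(o["grip_width"],3))
a=np.array(sys.argv[1:],float).reshape(-1,4)
for t in a:
    v=r.inv().apply(t[:3]-p)*1000; w=(o["tool_rot"][2]-t[3]+180)%360-180
    print("t",np.round(v,1),"wz",round(w,1),"tilt",np.round((r.inv()*R.from_euler("xyz",[180,0,t[3]],degrees=True)).as_rotvec(degrees=True),1))
E
python3 to.py 0.12 -0.45 0.42 50 .24 -.25 .45 90
```

```text
now [ 0.1745 -0.6261  0.2226] [180.    0.   15.6] q [75. 18. -4. 83.  1. 79. -3.] F [ 0.1 -0.4 -0.7] t 0.6 w 0.087
t [  -5.2 -184.3 -197.4] wz -34.4 tilt [  0.    0.  -34.4]
t [ 164.1 -344.7 -227.4] wz -74.4 tilt [  0.    0.  -74.4]
```

```bash
python3 -m creep '[{"tx":0,"ty":-30,"tz":-40,"wz":-7,"gripper":-1},{"tx":0,"ty":-55,"tz":-75,"wz":-14,"gripper":-1},{"tx":0,"ty":-80,"tz":-110,"wz":-21,"gripper":-1},{"tx":0,"ty":-105,"tz":-140,"wz":-28,"gripper":-1},{"tx":0,"ty":-130,"tz":-165,"wz":-35,"gripper":-1}]' 10; python3 to.py .15 -.40 0.43 70  .24 -.25 .45 90 .33 -.12 .45 120
```

```text
now [ 0.1745 -0.6261  0.2226] [180.    0.   15.6] q [75. 18. -4. 83.  1. 79. -3.] F [ 0.1 -0.4 -0.7] t 0.6 w 0.087
t [  37.1 -224.4 -207.4] wz -54.4 tilt [  0.    0.  -54.4]
t [ 164.1 -344.7 -227.4] wz -74.4 tilt [  0.    0.  -74.4]
t [ 285.7 -445.8 -227.4] wz -104.4 tilt [   0.     0.  -104.4]validation failed for argument at $[0]...
```

```bash
python3 -m creep '[{"wx":0,"wy":0,"wz":-7,"tx":0,"ty":-30,"tz":-40,"gripper":-1},{"wx":0,"wy":0,"wz":-14,"tx":0,"ty":-55,"tz":-75,"gripper":-1},{"wx":0,"wy":0,"wz":-21,"tx":0,"ty":-80,"tz":-110,"gripper":-1},{"wx":0,"wy":0,"wz":-28,"tx":0,"ty":-105,"tz":-140,"gripper":-1},{"wx":0,"wy":0,"wz":-35,"tx":0,"ty":-130,"tz":-165,"gripper":-1}]' 10; python3 to.py .15 -.40 0.43 70  .24 -.25 .45 90 .33 -.12 .45 120
```

```text
time_s: 1.02
tool_pos: [0.1398, -0.5013, 0.388]
tool_rot: [179.9, 0.0, 50.9]
force: [-0.8, 0.5, 0.6]
grip_width: 0.0613
grasp_force: 0.0
now [ 0.1398 -0.5013  0.388 ] [179.9   0.   50.9] q [79.  1. -7. 84.  0. 94. 32.] F [-0.8  0.5  0.6] t 1.02 w 0.061
t [ 85.1 -55.9 -42.1] wz -19.1 tilt [  0.    0.1 -19.1]
t [258.2 -80.5 -62.3] wz -39.1 tilt [  0.    0.1 -39.1]
t [415.9 -92.6 -62.4] wz -69.1 tilt [  0.    0.1 -69.1]
```

```bash
python3 -m creep '[{"wx":0,"wy":0,"wz":-7,"tx":37,"ty":-12,"tz":-9,"gripper":-1},{"wx":0,"wy":0,"wz":-14,"tx":74,"ty":-23,"tz":-18,"gripper":-1},{"wx":0,"wy":0,"wz":-21,"tx":111,"ty":-35,"tz":-27,"gripper":-1},{"wx":0,"wy":0,"wz":-28,"tx":148,"ty":-46,"tz":-36,"gripper":-1},{"wx":0,"wy":0,"wz":-35,"tx":185,"ty":-58,"tz":-45,"gripper":-1}]'; python3 to.py .29 -.2 .45 115  .34 -.10 .45 121 .35 0 .45 150
```

```text
time_s: 1.43
tool_pos: [0.2131, -0.3206, 0.4317]
tool_rot: [180.0, 0.1, 85.9]
force: [0.2, 0.2, 0.1]
grip_width: 0.0284
grasp_force: 0.0
now [ 0.2131 -0.3206  0.4317] [1.80e+02 1.00e-01 8.59e+01] q [ 71. -15. -14.  93.  -4. 101.  53.] F [0.2 0.2 0.1] t 1.43 w 0.028
t [125.8  68.1 -18.4] wz -29.1 tilt [  0.    0.1 -29.1]
t [229.1 110.8 -18.5] wz -35.1 tilt [ -0.    0.1 -35.1]
t [329.5 113.7 -18.6] wz -64.1 tilt [ -0.    0.1 -64.1]
```

```bash
python3 to.py .276 -.268 .44 105 .33 -.198 .44 121
```

```text
now [ 0.2131 -0.3206  0.4317] [1.80e+02 1.00e-01 8.59e+01] q [ 71. -15. -14.  93.  -4. 101.  53.] F [0.2 0.2 0.1] t 1.43 w 0.028
t [56.9 59.  -8.3] wz -19.1 tilt [  0.    0.1 -19.1]
t [130.6 107.9  -8.4] wz -35.1 tilt [ -0.    0.1 -35.1]
```

```bash
python3 -m creep '[{"wx":0,"wy":0,"wz":-7,"tx":22,"ty":24,"tz":-4,"gripper":-1},{"wx":0,"wy":0,"wz":-14,"tx":47,"ty":48,"tz":-8,"gripper":-1},{"wx":0,"wy":0,"wz":-21,"tx":74,"ty":70,"tz":-8,"gripper":-1},{"wx":0,"wy":0,"wz":-28,"tx":102,"ty":90,"tz":-8,"gripper":-1},{"wx":0,"wy":0,"wz":-35,"tx":130,"ty":108,"tz":-8,"gripper":-1}]'; python3 to.py .362 -.132 .44 139 .381 -.054 .44 157  .385 0 .44 175
```

```text
time_s: 1.85
tool_pos: [0.3314, -0.1995, 0.4394]
tool_rot: [180.0, 0.1, 120.9]
force: [0.2, -1.2, -0.4]
grip_width: 0.0016
grasp_force: 0.0
now [ 0.3314 -0.1995  0.4394] [1.800e+02 1.000e-01 1.209e+02] q [ 59. -15. -24.  92.  -6. 102.  66.] F [ 0.2 -1.2 -0.4] t 1.85 w 0.002
t [42.2 61.  -0.7] wz -18.1 tilt [ -0.    0.1 -18.1]
t [ 99.3 117.4  -0.7] wz -36.1 tilt [ -0.    0.1 -36.1]
t [143.6 148.6  -0.8] wz -54.1 tilt [ -0.    0.1 -54.1]
```

```bash
python3 -m creep '[{"wx":0,"wy":0,"wz":-7,"tx":18,"ty":24,"tz":0,"gripper":-1},{"wx":0,"wy":0,"wz":-14,"tx":37,"ty":49,"tz":0,"gripper":-1},{"wx":0,"wy":0,"wz":-21,"tx":57,"ty":73,"tz":0,"gripper":-1},{"wx":0,"wy":0,"wz":-28,"tx":78,"ty":96,"tz":0,"gripper":-1},{"wx":0,"wy":0,"wz":-35,"tx":99,"ty":117,"tz":0,"gripper":-1}]'; python3 to.py .385 0.02 .44 175 .375 .09 .44 190 .355 .15 .44 190
```

```text
time_s: 2.27
tool_pos: [0.381, -0.0546, 0.4393]
tool_rot: [-180.0, 0.1, 156.0]
force: [1.0, 0.0, 0.1]
grip_width: 0.0006
grasp_force: 0.0
now [ 0.381  -0.0546  0.4393] [-1.80e+02  1.00e-01  1.56e+02] q [ 46. -16. -30.  92.  -8. 102.  81.] F [1.  0.  0.1] t 2.27 w 0.001
t [26.8 69.7 -0.8] wz -19.0 tilt [ -0.    0.1 -19. ]
t [ 64.4 129.6  -0.8] wz -34.0 tilt [ -0.   0. -34.]
t [107.1 176.2  -0.9] wz -34.0 tilt [ -0.   0. -34.]
```

```bash
python3 -m creep '[{"wx":0,"wy":0,"wz":-7,"tx":15,"ty":38,"tz":0,"gripper":-1},{"wx":0,"wy":0,"wz":-14,"tx":32,"ty":76,"tz":0,"gripper":-1},{"wx":0,"wy":0,"wz":-21,"tx":53,"ty":110,"tz":0,"gripper":-1},{"wx":0,"wy":0,"wz":-28,"tx":79,"ty":144,"tz":0,"gripper":-1},{"wx":0,"wy":0,"wz":-33,"tx":105,"ty":175,"tz":0,"gripper":-1}]'; python3 to.py .35 .30 .34 195 .40 .34 .25 213 .489 .368 .13 213
```

```text
time_s: 2.68
tool_pos: [0.3568, 0.1482, 0.4392]
tool_rot: [-180.0, 0.0, -171.1]
force: [1.8, 0.9, 0.2]
grip_width: 0.0004
grasp_force: 0.0
now [0.3568 0.1482 0.4392] [-180.     0.  -171.1] q [ 19. -17. -33.  92.  -9. 102.  84.] F [1.8 0.9 0.2] t 2.68 w 0.0
t [-16.7 151.   99.2] wz -6.1 tilt [-0.   0.  -6.1]
t [-72.2 182.8 189.2] wz -24.1 tilt [ -0.    0.  -24.1]
t [-164.4  196.7  309.3] wz -24.1 tilt [ -0.    0.  -24.1]
```

```bash
python3 -m creep '[{"wx":0,"wy":0,"wz":-5,"tx":-4,"ty":36,"tz":18,"gripper":-1},{"wx":0,"wy":0,"wz":-10,"tx":-10,"ty":72,"tz":38,"gripper":-1},{"wx":0,"wy":0,"wz":-15,"tx":-18,"ty":108,"tz":58,"gripper":-1},{"wx":0,"wy":0,"wz":-20,"tx":-28,"ty":143,"tz":78,"gripper":-1},{"wx":0,"wy":0,"wz":-24,"tx":-45,"ty":165,"tz":108,"gripper":-1}]' && python3 -m creep '[{"wx":0,"wy":0,"wz":0,"tx":-20,"ty":-2,"tz":30,"gripper":-1},{"wx":0,"wy":0,"wz":0,"tx":-38,"ty":-4,"tz":66,"gripper":-1},{"wx":0,"wy":0,"wz":0,"tx":-55,"ty":-8,"tz":102,"gripper":-1},{"wx":0,"wy":0,"wz":0,"tx":-72,"ty":-12,"tz":138,"gripper":-1},{"wx":0,"wy":0,"wz":0,"tx":-90,"ty":-14,"tz":170,"gripper":-1}]'; python3 to.py .489 .368 .13 213 .489 .368 .08 213
```

```text
time_s: 3.1
tool_pos: [0.3757, 0.3211, 0.3327]
tool_rot: [-180.0, 0.3, -146.9]
force: [0.8, -0.5, 0.4]
grip_width: 0.0006
grasp_force: 0.0
time_s: 3.52
tool_pos: [0.4613, 0.3523, 0.1586]
tool_rot: [-180.0, -0.1, -147.4]
force: [1.0, -0.0, 0.9]
grip_width: 0.0005
grasp_force: 0.0
now [0.4613 0.3523 0.1586] [-1.800e+02 -1.000e-01 -1.474e+02] q [  3.  19. -51.  97.  16.  72.  71.] F [ 1.  -0.   0.9] t 3.52 w 0.0
t [-31.8  -1.6  28.6] wz -0.4 tilt [-0.  -0.1 -0.4]
t [-31.9  -1.6  78.6] wz -0.4 tilt [-0.  -0.1 -0.4]
```

```bash
python3 -m creep '[{"wx":0,"wy":0,"wz":0,"tx":-20,"ty":-2,"tz":18,"gripper":-1},{"wx":0,"wy":0,"wz":0,"tx":-32,"ty":-2,"tz":35,"gripper":-1},{"wx":0,"wy":0,"wz":0,"tx":-32,"ty":-2,"tz":60,"gripper":-1},{"wx":0,"wy":0,"wz":0,"tx":-32,"ty":-2,"tz":78,"gripper":-1},{"wx":0,"wy":0,"wz":0,"tx":-32,"ty":-2,"tz":78,"gripper":-1}]'; python3 to.py .489 .368 .08 213
python3 - <<'E'
from cell import optics
import cv2,numpy as np
a,_=optics.read_camera("side"); b,_=optics.read_camera("top")
f=lambda p,r:cv2.resize(p[r[0]:r[1],r[2]:r[3],::-1],(400,400),interpolation=cv2.INTER_CUBIC)
cv2.imwrite("pics/c1.png",np.hstack([f(a,(160,270,290,400)),f(b,(170,290,220,340))]))
E
```

```text
time_s: 3.93
tool_pos: [0.4869, 0.3663, 0.0788]
tool_rot: [180.0, -0.4, -147.4]
force: [-1.0, -1.0, -0.3]
grip_width: 0.0004
grasp_force: 0.0
now [0.4869 0.3663 0.0788] [ 180.    -0.4 -147.4] q [ -2.  28. -48.  97.  22.  66.  67.] F [-1.  -1.  -0.3] t 3.93 w 0.0
t [-2.7  0.3 -1.3] wz -0.4 tilt [ 0.  -0.4 -0.4]
```

View pics/c1.png

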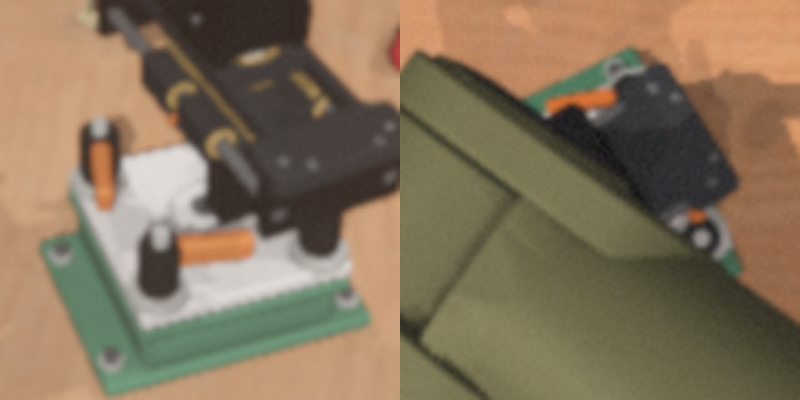

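```bash
cat > arc.py <<'E'
# arc.py hubx huby: tool shifts (mm) for clockwise turns wz about the hub, from the measured pose
import sys,numpy as np
from scipy.spatial.transform import Rotation as R
from cell import get_obs
o=get_obs(); h=np.array(sys.argv[1:3],float); y=np.radians(o["tool_rot"][2]); d=h-np.array(o["tool_pos"][:2])
P=1000*np.array([d@[np.cos(y),np.sin(y)], d@[np.sin(y),-np.cos(y)]])
print("pivot",np.round(P,1))
for t in (2,4,5,7,14,21,28,35):
    a=np.radians(t); M=np.array([[np.cos(a),-np.sin(a)],[np.sin(a),np.cos(a)]]); print(t,np.round(P-M@P,2))
E
cat > g.py <<'E'
# g.py pushangle thr hubx huby: push force along push direction (yaw+pushangle); exit 1 over thr
import sys,numpy as np
from cell import get_obs
o=get_obs(); a,thr,hx,hy=map(float,sys.argv[1:]); y=np.radians(o["tool_rot"][2]+a)
F=np.array(o["force"]); f=-(F[:2]@[np.cos(y),np.sin(y)]); l=F[:2]@[-np.sin(y),np.cos(y)]
print(f"t {o['time_s']:.2f} push {f:.1f} lat {l:.1f} z {F[2]:.1f} lever {np.degrees(y)+90:.0f} pos {np.round(o['tool_pos'],4)} yaw {o['tool_rot'][2]:.1f} r {1000*np.hypot(o['tool_pos'][0]-hx,o['tool_pos'][1]-hy):.1f} q7 {o['qpos'][6]:.0f}",flush=True)
sys.exit(f>thr)
E
python3 -m creep '[{"wx":0,"wy":0,"wz":0,"tx":-4,"ty":2,"tz":0,"gripper":-1},{"wx":0,"wy":0,"wz":0,"tx":-4,"ty":4,"tz":0,"gripper":-1},{"wx":0,"wy":0,"wz":0,"tx":-4,"ty":4,"tz":0,"gripper":-1}]' >/dev/null; python3 g.py -110 5 .521 .4062; python3 arc.py .521 .4062
```

```text
t 4.28 push 0.7 lat -0.3 z -0.6 lever -167 pos [0.4905 0.3752 0.0848] yaw -147.4 r 43.5 q7 67
pivot [-42.4   9.7]
2 [0.31 1.49]
4 [0.58 2.98]
5 [0.69 3.73]
7 [0.87 5.24]
14 [ 1.1  10.54]
21 [ 0.67 15.84]
28 [-0.39 21.04]
35 [-2.08 26.08]False
```

```bash
sed -i 's/sys.exit(f>thr)/sys.exit(int(f>thr))/' g.py; for i in 1 2; do python3 -m creep '[{"wx":0,"wy":0,"wz":0,"tx":0,"ty":0,"tz":0,"gripper":-1}]' >/dev/null; python3 g.py -110 5 .521 .4062; done; python3 to.py .521 .4062 .08 213
```

```text
t 4.37 push 0.3 lat -1.4 z -0.5 lever -167 pos [0.4904 0.3744 0.0842] yaw -147.4 r 44.1 q7 67
t 4.45 push 1.1 lat -0.1 z 0.4 lever -167 pos [0.4903 0.374  0.0837] yaw -147.4 r 44.5 q7 67
now [0.4903 0.374  0.0837] [-1.800e+02  1.000e-01 -1.474e+02] q [ -2.  28. -48.  96.  22.  66.  67.] F [ 0.3 -1.1  0.4] t 4.45 w 0.0
t [-43.2  10.6   3.8] wz -0.4 tilt [-0.   0.1 -0.4]
```

```bash
G="python3 g.py -110 5 .521 .4062"
python3 -m creep '[{"wx":0,"wy":0,"wz":7,"tx":1,"ty":5.4,"tz":0,"gripper":-1},{"wx":0,"wy":0,"wz":14,"tx":1.3,"ty":10.8,"tz":0,"gripper":-1},{"wx":0,"wy":0,"wz":21,"tx":0.9,"ty":16.2,"tz":0,"gripper":-1},{"wx":0,"wy":0,"wz":28,"tx":-0.1,"ty":21.6,"tz":0,"gripper":-1},{"wx":0,"wy":0,"wz":35,"tx":-1.8,"ty":26.7,"tz":0,"gripper":-1}]' >/dev/null; $G && python3 -m creep '[{"wx":0,"wy":0,"wz":7,"tx":1,"ty":5.4,"tz":0,"gripper":-1},{"wx":0,"wy":0,"wz":14,"tx":1.3,"ty":10.8,"tz":0,"gripper":-1},{"wx":0,"wy":0,"wz":21,"tx":0.9,"ty":16.2,"tz":0,"gripper":-1},{"wx":0,"wy":0,"wz":28,"tx":-0.1,"ty":21.6,"tz":0,"gripper":-1},{"wx":0,"wy":0,"wz":35,"tx":-1.8,"ty":26.7,"tz":0,"gripper":-1}]' >/dev/null; $G; python3 arc.py .521 .4062|head -1
```

```text
t 4.87 push 3.0 lat 0.6 z 0.4 lever 157 pos [0.4766 0.3961 0.0829] yaw 177.2 r 45.5 q7 32
t 5.28 push 3.5 lat 0.9 z -0.6 lever 122 pos [0.4782 0.4235 0.0826] yaw 142.3 r 46.2 q7 -3
pivot [-44.5  12.5]
```

```bash
G="python3 g.py -110 5.5 .521 .4062"
python3 -m creep '[{"wx":0,"wy":0,"wz":7,"tx":1,"ty":5.4,"tz":0,"gripper":-1},{"wx":0,"wy":0,"wz":14,"tx":1.3,"ty":10.8,"tz":0,"gripper":-1},{"wx":0,"wy":0,"wz":21,"tx":0.9,"ty":16.2,"tz":0,"gripper":-1},{"wx":0,"wy":0,"wz":28,"tx":-0.1,"ty":21.6,"tz":0,"gripper":-1}]' >/dev/null; $G && python3 -m creep '[{"wx":0,"wy":0,"wz":2.5,"tx":0.4,"ty":1.9,"tz":0,"gripper":-1},{"wx":0,"wy":0,"wz":5,"tx":0.8,"ty":3.8,"tz":0,"gripper":-1},{"wx":0,"wy":0,"wz":5,"tx":0.8,"ty":3.8,"tz":0,"gripper":-1}]' >/dev/null; $G  && python3 -m creep '[{"wx":0,"wy":0,"wz":2.5,"tx":0.4,"ty":1.9,"tz":0,"gripper":-1},{"wx":0,"wy":0,"wz":5,"tx":0.8,"ty":3.8,"tz":0,"gripper":-1},{"wx":0,"wy":0,"wz":5,"tx":0.8,"ty":3.8,"tz":0,"gripper":-1}]' >/dev/null; $G  && python3 -m creep '[{"wx":0,"wy":0,"wz":2.5,"tx":0.4,"ty":1.9,"tz":0,"gripper":-1},{"wx":0,"wy":0,"wz":5,"tx":0.8,"ty":3.8,"tz":0,"gripper":-1},{"wx":0,"wy":0,"wz":5,"tx":0.8,"ty":3.8,"tz":0,"gripper":-1}]' >/dev/null; $G  && python3 -m creep '[{"wx":0,"wy":0,"wz":2.5,"tx":0.4,"ty":1.9,"tz":0,"gripper":-1},{"wx":0,"wy":0,"wz":5,"tx":0.8,"ty":3.8,"tz":0,"gripper":-1},{"wx":0,"wy":0,"wz":5,"tx":0.8,"ty":3.8,"tz":0,"gripper":-1}]' >/dev/null; $G; python3 arc.py .521 .4062|head -1
```

```text
t 5.62 push 4.3 lat 0.6 z -2.0 lever 94 pos [0.4907 0.4416 0.0823] yaw 114.3 r 46.6 q7 -30
t 5.87 push 3.6 lat 1.0 z -0.6 lever 90 pos [0.4945 0.4441 0.0825] yaw 109.6 r 46.2 q7 -34
t 6.12 push 2.1 lat 1.8 z -0.4 lever 85 pos [0.4985 0.4459 0.0828] yaw 104.6 r 45.7 q7 -39
t 6.37 push 3.2 lat 1.2 z -1.6 lever 80 pos [0.5024 0.4476 0.0829] yaw 99.7 r 45.4 q7 -43
t 6.62 push 2.8 lat 1.1 z -0.9 lever 75 pos [0.5064 0.4489 0.083 ] yaw 94.7 r 45.1 q7 -48
pivot [-43.7  11.1]
```

```bash
G="python3 g.py -110 5.5 .521 .4062"
python3 -m creep '[{"wx":0,"wy":0,"wz":2.5,"tx":0.4,"ty":1.9,"tz":0,"gripper":-1},{"wx":0,"wy":0,"wz":5,"tx":0.8,"ty":3.8,"tz":0,"gripper":-1},{"wx":0,"wy":0,"wz":5,"tx":0.8,"ty":3.8,"tz":0,"gripper":-1}]' >/dev/null; $G  && python3 -m creep '[{"wx":0,"wy":0,"wz":2.5,"tx":0.4,"ty":1.9,"tz":0,"gripper":-1},{"wx":0,"wy":0,"wz":5,"tx":0.8,"ty":3.8,"tz":0,"gripper":-1},{"wx":0,"wy":0,"wz":5,"tx":0.8,"ty":3.8,"tz":0,"gripper":-1}]' >/dev/null && $G  && python3 -m creep '[{"wx":0,"wy":0,"wz":2.5,"tx":0.4,"ty":1.9,"tz":0,"gripper":-1},{"wx":0,"wy":0,"wz":5,"tx":0.8,"ty":3.8,"tz":0,"gripper":-1},{"wx":0,"wy":0,"wz":5,"tx":0.8,"ty":3.8,"tz":0,"gripper":-1}]' >/dev/null && $G  && python3 -m creep '[{"wx":0,"wy":0,"wz":2.5,"tx":0.4,"ty":1.9,"tz":0,"gripper":-1},{"wx":0,"wy":0,"wz":5,"tx":0.8,"ty":3.8,"tz":0,"gripper":-1},{"wx":0,"wy":0,"wz":5,"tx":0.8,"ty":3.8,"tz":0,"gripper":-1}]' >/dev/null && $G && python3 -m creep '[{"wx":0,"wy":0,"wz":2.5,"tx":0.4,"ty":1.9,"tz":0,"gripper":-1},{"wx":0,"wy":0,"wz":5,"tx":0.8,"ty":3.8,"tz":0,"gripper":-1},{"wx":0,"wy":0,"wz":5,"tx":0.8,"ty":3.8,"tz":0,"gripper":-1}]' >/dev/null && $G  && python3 -m creep '[{"wx":0,"wy":0,"wz":2.5,"tx":0.4,"ty":1.9,"tz":0,"gripper":-1},{"wx":0,"wy":0,"wz":5,"tx":0.8,"ty":3.8,"tz":0,"gripper":-1},{"wx":0,"wy":0,"wz":5,"tx":0.8,"ty":3.8,"tz":0,"gripper":-1}]' >/dev/null && $G  && python3 -m creep '[{"wx":0,"wy":0,"wz":2.5,"tx":0.4,"ty":1.9,"tz":0,"gripper":-1},{"wx":0,"wy":0,"wz":5,"tx":0.8,"ty":3.8,"tz":0,"gripper":-1},{"wx":0,"wy":0,"wz":5,"tx":0.8,"ty":3.8,"tz":0,"gripper":-1}]' >/dev/null && $G  && python3 -m creep '[{"wx":0,"wy":0,"wz":2.5,"tx":0.4,"ty":1.9,"tz":0,"gripper":-1},{"wx":0,"wy":0,"wz":5,"tx":0.8,"ty":3.8,"tz":0,"gripper":-1},{"wx":0,"wy":0,"wz":5,"tx":0.8,"ty":3.8,"tz":0,"gripper":-1}]' >/dev/null && $G; python3 arc.py .521 .4062|head -1
```

```text
t 6.87 push 3.6 lat 0.2 z -1.0 lever 70 pos [0.5104 0.4498 0.083 ] yaw 89.7 r 44.9 q7 -52
t 7.12 push 2.6 lat 0.5 z -0.8 lever 65 pos [0.5144 0.4504 0.083 ] yaw 84.7 r 44.7 q7 -57
t 7.37 push 2.4 lat -0.6 z -1.4 lever 60 pos [0.5184 0.4507 0.083 ] yaw 79.7 r 44.6 q7 -61
t 7.62 push 3.1 lat -0.2 z -1.8 lever 55 pos [0.5223 0.4507 0.083 ] yaw 74.7 r 44.5 q7 -66
t 7.87 push 2.6 lat -0.2 z -1.9 lever 50 pos [0.5262 0.4503 0.0829] yaw 69.7 r 44.4 q7 -70
t 8.12 push 1.9 lat -0.5 z -1.7 lever 45 pos [0.5299 0.4496 0.0828] yaw 64.7 r 44.3 q7 -75
t 8.37 push 1.9 lat -0.8 z -1.7 lever 40 pos [0.5337 0.4487 0.0829] yaw 59.7 r 44.3 q7 -79
t 8.62 push 2.4 lat -1.3 z -1.6 lever 35 pos [0.5374 0.4475 0.083 ] yaw 54.7 r 44.4 q7 -83
pivot [-43.2  10.5]
```

```bash
G="python3 g.py -110 5.5 .521 .4062"
python3 -m creep '[{"wx":0,"wy":0,"wz":2.5,"tx":0.4,"ty":1.9,"tz":0,"gripper":-1},{"wx":0,"wy":0,"wz":5,"tx":0.8,"ty":3.8,"tz":0,"gripper":-1},{"wx":0,"wy":0,"wz":5,"tx":0.8,"ty":3.8,"tz":0,"gripper":-1}]' >/dev/null; $G  && python3 -m creep '[{"wx":0,"wy":0,"wz":2.5,"tx":0.4,"ty":1.9,"tz":0,"gripper":-1},{"wx":0,"wy":0,"wz":5,"tx":0.8,"ty":3.8,"tz":0,"gripper":-1},{"wx":0,"wy":0,"wz":5,"tx":0.8,"ty":3.8,"tz":0,"gripper":-1}]' >/dev/null && $G  && python3 -m creep '[{"wx":0,"wy":0,"wz":2.5,"tx":0.4,"ty":1.9,"tz":0,"gripper":-1},{"wx":0,"wy":0,"wz":5,"tx":0.8,"ty":3.8,"tz":0,"gripper":-1},{"wx":0,"wy":0,"wz":5,"tx":0.8,"ty":3.8,"tz":0,"gripper":-1}]' >/dev/null && $G  && python3 -m creep '[{"wx":0,"wy":0,"wz":2.5,"tx":0.4,"ty":1.9,"tz":0,"gripper":-1},{"wx":0,"wy":0,"wz":5,"tx":0.8,"ty":3.8,"tz":0,"gripper":-1},{"wx":0,"wy":0,"wz":5,"tx":0.8,"ty":3.8,"tz":0,"gripper":-1}]' >/dev/null && $G && python3 -m creep '[{"wx":0,"wy":0,"wz":2.5,"tx":0.4,"ty":1.9,"tz":0,"gripper":-1},{"wx":0,"wy":0,"wz":5,"tx":0.8,"ty":3.8,"tz":0,"gripper":-1},{"wx":0,"wy":0,"wz":5,"tx":0.8,"ty":3.8,"tz":0,"gripper":-1}]' >/dev/null && $G  && python3 -m creep '[{"wx":0,"wy":0,"wz":2.5,"tx":0.4,"ty":1.9,"tz":0,"gripper":-1},{"wx":0,"wy":0,"wz":5,"tx":0.8,"ty":3.8,"tz":0,"gripper":-1},{"wx":0,"wy":0,"wz":5,"tx":0.8,"ty":3.8,"tz":0,"gripper":-1}]' >/dev/null && $G  && python3 -m creep '[{"wx":0,"wy":0,"wz":2.5,"tx":0.4,"ty":1.9,"tz":0,"gripper":-1},{"wx":0,"wy":0,"wz":5,"tx":0.8,"ty":3.8,"tz":0,"gripper":-1},{"wx":0,"wy":0,"wz":5,"tx":0.8,"ty":3.8,"tz":0,"gripper":-1}]' >/dev/null && $G  && python3 -m creep '[{"wx":0,"wy":0,"wz":2.5,"tx":0.4,"ty":1.9,"tz":0,"gripper":-1},{"wx":0,"wy":0,"wz":5,"tx":0.8,"ty":3.8,"tz":0,"gripper":-1},{"wx":0,"wy":0,"wz":5,"tx":0.8,"ty":3.8,"tz":0,"gripper":-1}]' >/dev/null && $G; python3 arc.py .521 .4062|head -1
```

```text
t 8.87 push 2.4 lat -1.3 z -1.1 lever 30 pos [0.541  0.446  0.0831] yaw 49.7 r 44.6 q7 -88
t 9.12 push 2.2 lat -1.8 z -0.4 lever 25 pos [0.5445 0.4443 0.0832] yaw 44.7 r 44.8 q7 -92
t 9.37 push 2.3 lat -0.8 z -1.2 lever 20 pos [0.5477 0.4423 0.0832] yaw 39.7 r 44.9 q7 -96
t 9.62 push 2.3 lat -3.2 z -0.8 lever 15 pos [0.5504 0.4402 0.0832] yaw 34.7 r 44.9 q7 -101
t 9.87 push 3.5 lat -3.5 z -1.0 lever 10 pos [0.5519 0.4392 0.0832] yaw 29.8 r 45.2 q7 -105
t 10.12 push 6.4 lat -4.2 z -1.7 lever 5 pos [0.5533 0.4381 0.0832] yaw 24.9 r 45.4 q7 -109
pivot [-42.7  15.3]
```

```bash
cat > tq.py <<'E'
# tq.py hubx huby cx cy: clockwise push equivalent at 36 mm for contact corner (cx,cy) mm in tool axes
import sys,numpy as np
from cell import get_obs
o=get_obs(); hx,hy,cx,cy=map(float,sys.argv[1:]); y=np.radians(o["tool_rot"][2])
x=np.array([np.cos(y),np.sin(y)]);Y=np.array([np.sin(y),-np.cos(y)])
c=1000*(np.array(o["tool_pos"][:2])-[hx,hy])+cx*x+cy*Y; P=-np.array(o["force"][:2])
r=np.hypot(*c); print(f"t {o['time_s']:.2f} N36 {-(c[0]*P[1]-c[1]*P[0])/36:.1f} |P| {np.hypot(*P):.1f} Pdir {np.degrees(np.arctan2(P[1],P[0])):.0f} r {r:.1f} lever~ {np.degrees(np.arctan2(c[1],c[0]))-np.degrees(np.arcsin(5/r)):.1f} yaw {o['tool_rot'][2]:.1f} z {o['force'][2]:.1f} pos {np.round(o['tool_pos'],4)}",flush=True)
E
T="python3 tq.py .521 .4062 -9.5 15"
python3 -m creep '[{"wx":0,"wy":0,"wz":0,"tx":0,"ty":0,"tz":0,"gripper":-1}]'>/dev/null; $T; python3 -m creep '[{"wx":0,"wy":0,"wz":0,"tx":0,"ty":1,"tz":0,"gripper":-1},{"wx":0,"wy":0,"wz":0,"tx":0,"ty":1,"tz":0,"gripper":-1}]'>/dev/null; $T;  python3 -m creep '[{"wx":0,"wy":0,"wz":0,"tx":0,"ty":0,"tz":0,"gripper":-1}]'>/dev/null; $T
```

```text
t 10.20 N36 6.3 |P| 7.2 Pdir -44 r 33.3 lever~ 16.7 yaw 25.0 z -0.9 pos [0.5534 0.4381 0.0832]
t 10.37 N36 7.5 |P| 8.4 Pdir -50 r 33.2 lever~ 16.4 yaw 25.0 z -2.5 pos [0.5534 0.4379 0.0833]
t 10.45 N36 7.5 |P| 8.3 Pdir -56 r 33.3 lever~ 16.4 yaw 25.0 z -1.8 pos [0.5534 0.4379 0.0833]
```

```bash
T="python3 tq.py .521 .4062 -9.5 15"
python3 -m creep '[{"wx":0,"wy":0,"wz":0,"tx":-0.3,"ty":1.2,"tz":0,"gripper":-1},{"wx":0,"wy":0,"wz":0,"tx":-0.3,"ty":1.2,"tz":0,"gripper":-1}]'>/dev/null; $T;  python3 -m creep '[{"wx":0,"wy":0,"wz":0,"tx":-0.3,"ty":1.2,"tz":0,"gripper":-1},{"wx":0,"wy":0,"wz":0,"tx":-0.3,"ty":1.2,"tz":0,"gripper":-1}]'>/dev/null; $T;python3 -m creep '[{"wx":0,"wy":0,"wz":0,"tx":0,"ty":0,"tz":0,"gripper":-1},{"wx":0,"wy":0,"wz":0,"tx":0,"ty":0,"tz":0,"gripper":-1}]'>/dev/null; $T
```

```text
t 10.62 N36 9.1 |P| 10.0 Pdir -60 r 33.2 lever~ 15.8 yaw 25.0 z -2.8 pos [0.5535 0.4376 0.0834]
t 10.78 N36 10.3 |P| 11.3 Pdir -60 r 33.2 lever~ 15.2 yaw 25.0 z -2.6 pos [0.5536 0.4372 0.0834]
t 10.95 N36 9.9 |P| 10.7 Pdir -67 r 33.2 lever~ 15.2 yaw 25.1 z -2.7 pos [0.5536 0.4372 0.0834]
```

```bash
python3 -m creep '[{"wx":0,"wy":0,"wz":0,"tx":0,"ty":-7,"tz":0,"gripper":-1},{"wx":0,"wy":0,"wz":0,"tx":0,"ty":-14,"tz":-5,"gripper":-1},{"wx":0,"wy":0,"wz":-7,"tx":0,"ty":-14,"tz":-40,"gripper":-1},{"wx":0,"wy":0,"wz":-14,"tx":0,"ty":-14,"tz":-60,"gripper":-1},{"wx":0,"wy":0,"wz":-21,"tx":0,"ty":-14,"tz":-70,"gripper":-1}]' && python3 -m creep '[{"wx":0,"wy":0,"wz":-7,"tx":0,"ty":0,"tz":0,"gripper":-1},{"wx":0,"wy":0,"wz":-14,"tx":0,"ty":0,"tz":0,"gripper":-1},{"wx":0,"wy":0,"wz":-21,"tx":0,"ty":0,"tz":0,"gripper":-1},{"wx":0,"wy":0,"wz":-28,"tx":0,"ty":0,"tz":0,"gripper":-1},{"wx":0,"wy":0,"wz":-35,"tx":0,"ty":0,"tz":0,"gripper":-1}]'; python3 to.py .5104 .3223 .14 219
```

```text
time_s: 11.37
tool_pos: [0.5539, 0.4442, 0.158]
tool_rot: [179.8, -0.4, 46.0]
force: [0.8, -0.0, 0.7]
grip_width: 0.0001
grasp_force: 0.0
time_s: 11.78
tool_pos: [0.5528, 0.4426, 0.1541]
tool_rot: [179.8, 0.0, 81.0]
force: [0.7, -0.6, -0.6]
grip_width: 0.0005
grasp_force: 0.0
now [0.5528 0.4426 0.1541] [179.8   0.   81. ] q [-26.  29. -21.  78.  11.  75. -57.] F [ 0.7 -0.6 -0.6] t 11.78 w 0.001
t [-125.5  -23.    14.1] wz -138.0 tilt [ 1.00e-01  2.00e-01 -1.38e+02]
```

```bash
python3 -m creep '[{"wx":0,"wy":0,"wz":-7,"tx":-25,"ty":-5,"tz":0,"gripper":-1},{"wx":0,"wy":0,"wz":-14,"tx":-50,"ty":-9,"tz":0,"gripper":-1},{"wx":0,"wy":0,"wz":-21,"tx":-75,"ty":-14,"tz":0,"gripper":-1},{"wx":0,"wy":0,"wz":-28,"tx":-100,"ty":-18,"tz":0,"gripper":-1},{"wx":0,"wy":0,"wz":-35,"tx":-125,"ty":-23,"tz":0,"gripper":-1}]' >/dev/null && python3 -m creep '[{"wx":0,"wy":0,"wz":-7,"tx":0,"ty":0,"tz":0,"gripper":-1},{"wx":0,"wy":0,"wz":-14,"tx":0,"ty":0,"tz":0,"gripper":-1},{"wx":0,"wy":0,"wz":-21,"tx":0,"ty":0,"tz":0,"gripper":-1},{"wx":0,"wy":0,"wz":-28,"tx":0,"ty":0,"tz":0,"gripper":-1},{"wx":0,"wy":0,"wz":-35,"tx":0,"ty":0,"tz":0,"gripper":-1}]'  >/dev/null && python3 -m creep '[{"wx":0,"wy":0,"wz":-7,"tx":0,"ty":0,"tz":0,"gripper":-1},{"wx":0,"wy":0,"wz":-14,"tx":0,"ty":0,"tz":0,"gripper":-1},{"wx":0,"wy":0,"wz":-21,"tx":0,"ty":0,"tz":0,"gripper":-1},{"wx":0,"wy":0,"wz":-28,"tx":0,"ty":0,"tz":0,"gripper":-1},{"wx":0,"wy":0,"wz":-35,"tx":0,"ty":0,"tz":0,"gripper":-1}]'  >/dev/null && python3 -m creep '[{"wx":0,"wy":0,"wz":-7,"tx":0,"ty":0,"tz":0,"gripper":-1},{"wx":0,"wy":0,"wz":-14,"tx":0,"ty":0,"tz":0,"gripper":-1},{"wx":0,"wy":0,"wz":-21,"tx":0,"ty":0,"tz":0,"gripper":-1},{"wx":0,"wy":0,"wz":-28,"tx":0,"ty":0,"tz":0,"gripper":-1},{"wx":0,"wy":0,"wz":-34,"tx":0,"ty":0,"tz":0,"gripper":-1}]' >/dev/null;  python3 to.py .5104 .3223 .08 219
python3 - <<'E'
from cell import optics
import cv2,numpy as np
a,_=optics.read_camera("side")
cv2.imwrite("pics/c2.png",cv2.resize(a[160:270,290:400,::-1],(440,440),interpolation=cv2.INTER_CUBIC))
E
```

```text
now [0.5096 0.323  0.154 ] [-1.798e+02  1.000e-01 -1.400e+02] q [ -0.  20. -42.  94.  14.  71.  85.] F [-0.9 -0.4  0.2] t 13.45 w 0.001
t [-0.  -0.9 74. ] wz 1.0 tilt [-0.2  0.1  1. ]
```

View pics/c2.png

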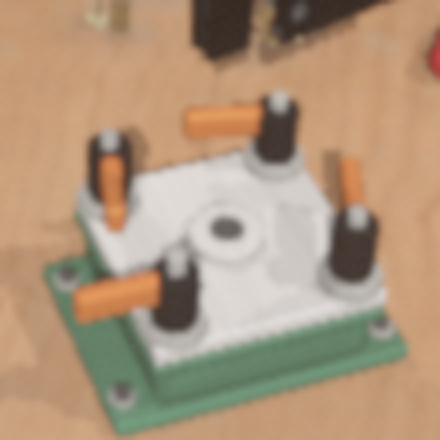

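```bash
python3 -m creep '[{"wx":0,"wy":0,"wz":0,"tx":0,"ty":-1,"tz":25,"gripper":-1},{"wx":0,"wy":0,"wz":0,"tx":0,"ty":-1,"tz":50,"gripper":-1},{"wx":0,"wy":0,"wz":0,"tx":0,"ty":-1,"tz":74,"gripper":-1},{"wx":0,"wy":0,"wz":0,"tx":0,"ty":-1,"tz":74,"gripper":-1},{"wx":0,"wy":0,"wz":0,"tx":0,"ty":-1,"tz":74,"gripper":-1}]'; python3 -m creep '[{"wx":0,"wy":0,"wz":0,"tx":0,"ty":0,"tz":0,"gripper":-1},{"wx":0,"wy":0,"wz":0,"tx":0,"ty":0,"tz":0,"gripper":-1}]'; python3 to.py .5104 .3223 .08 219; python3 arc.py .480 .2858
```

```text
time_s: 13.92
tool_pos: [0.5087, 0.3223, 0.0787]
tool_rot: [-180.0, -0.1, -140.5]
force: [-0.8, 1.4, 0.9]
grip_width: 0.0006
grasp_force: 0.0
time_s: 14.08
tool_pos: [0.5099, 0.3242, 0.0812]
tool_rot: [-179.9, 0.2, -140.4]
force: [-0.0, -0.7, -0.6]
grip_width: 0.0004
grasp_force: 0.0
now [0.5099 0.3242 0.0812] [-179.9    0.2 -140.4] q [ -2.  24. -41.  98.  17.  64.  82.] F [-0.  -0.7 -0.6] t 14.08 w 0.0
t [ 0.8 -1.8  1.2] wz 0.6 tilt [-0.1  0.2  0.6]
pivot [ 47.5 -10.6]
2 [-0.34 -1.66]
4 [-0.62 -3.34]
5 [-0.74 -4.18]
7 [-0.93 -5.86]
14 [ -1.14 -11.8 ]
21 [ -0.63 -17.71]
28 [  0.6  -23.52]
35 [  2.53 -29.14]
```

```bash
G="python3 g.py 65 5.5 .480 .2858"
python3 -m creep '[{"wx":0,"wy":0,"wz":0,"tx":1.3,"ty":-2.7,"tz":1,"gripper":-1},{"wx":0,"wy":0,"wz":0,"tx":2.6,"ty":-5.4,"tz":1,"gripper":-1}]' >/dev/null; $G && python3 -m creep '[{"wx":0,"wy":0,"wz":7,"tx":-0.3,"ty":-5.5,"tz":0,"gripper":-1},{"wx":0,"wy":0,"wz":14,"tx":0.1,"ty":-11,"tz":0,"gripper":-1},{"wx":0,"wy":0,"wz":21,"tx":1.1,"ty":-16.4,"tz":0,"gripper":-1},{"wx":0,"wy":0,"wz":28,"tx":2.8,"ty":-21.7,"tz":0,"gripper":-1},{"wx":0,"wy":0,"wz":35,"tx":5.1,"ty":-26.7,"tz":0,"gripper":-1}]' >/dev/null; $G && python3 -m creep '[{"wx":0,"wy":0,"wz":7,"tx":-0.3,"ty":-5.5,"tz":0,"gripper":-1},{"wx":0,"wy":0,"wz":14,"tx":0.1,"ty":-11,"tz":0,"gripper":-1},{"wx":0,"wy":0,"wz":21,"tx":1.1,"ty":-16.4,"tz":0,"gripper":-1},{"wx":0,"wy":0,"wz":28,"tx":2.8,"ty":-21.7,"tz":0,"gripper":-1},{"wx":0,"wy":0,"wz":35,"tx":5.1,"ty":-26.7,"tz":0,"gripper":-1}]' >/dev/null; $G; python3 arc.py .480 .2858|head -1
```

```text
t 14.25 push 0.7 lat 0.2 z -0.4 lever 15 pos [0.5105 0.3179 0.0792] yaw -140.4 r 44.3 q7 82
t 14.67 push 1.3 lat -2.2 z 0.1 lever -21 pos [0.5226 0.295  0.0786] yaw -175.7 r 43.6 q7 52
t 15.08 push 1.8 lat -2.3 z -1.2 lever 304 pos [0.5206 0.2679 0.079 ] yaw 149.2 r 44.3 q7 22
pivot [44.  -5.4]
```

Good; 28° more fast, then guarded steps.

```bash
G="python3 g.py 65 5.5 .480 .2858"
python3 -m creep '[{"wx":0,"wy":0,"wz":7,"tx":-0.3,"ty":-5.5,"tz":0,"gripper":-1},{"wx":0,"wy":0,"wz":14,"tx":0.1,"ty":-11,"tz":0,"gripper":-1},{"wx":0,"wy":0,"wz":21,"tx":1.1,"ty":-16.4,"tz":0,"gripper":-1},{"wx":0,"wy":0,"wz":28,"tx":2.8,"ty":-21.7,"tz":0,"gripper":-1}]' >/dev/null; $G && python3 -m creep '[{"wx":0,"wy":0,"wz":2.5,"tx":-0.2,"ty":-2,"tz":0,"gripper":-1},{"wx":0,"wy":0,"wz":5,"tx":-0.3,"ty":-3.9,"tz":0,"gripper":-1},{"wx":0,"wy":0,"wz":5,"tx":-0.3,"ty":-3.9,"tz":0,"gripper":-1}]' >/dev/null && $G && python3 -m creep '[{"wx":0,"wy":0,"wz":2.5,"tx":-0.2,"ty":-2,"tz":0,"gripper":-1},{"wx":0,"wy":0,"wz":5,"tx":-0.3,"ty":-3.9,"tz":0,"gripper":-1},{"wx":0,"wy":0,"wz":5,"tx":-0.3,"ty":-3.9,"tz":0,"gripper":-1}]' >/dev/null && $G && python3 -m creep '[{"wx":0,"wy":0,"wz":2.5,"tx":-0.2,"ty":-2,"tz":0,"gripper":-1},{"wx":0,"wy":0,"wz":5,"tx":-0.3,"ty":-3.9,"tz":0,"gripper":-1},{"wx":0,"wy":0,"wz":5,"tx":-0.3,"ty":-3.9,"tz":0,"gripper":-1}]' >/dev/null && $G && python3 -m creep '[{"wx":0,"wy":0,"wz":2.5,"tx":-0.2,"ty":-2,"tz":0,"gripper":-1},{"wx":0,"wy":0,"wz":5,"tx":-0.3,"ty":-3.9,"tz":0,"gripper":-1},{"wx":0,"wy":0,"wz":5,"tx":-0.3,"ty":-3.9,"tz":0,"gripper":-1}]' >/dev/null && $G && python3 -m creep '[{"wx":0,"wy":0,"wz":2.5,"tx":-0.2,"ty":-2,"tz":0,"gripper":-1},{"wx":0,"wy":0,"wz":5,"tx":-0.3,"ty":-3.9,"tz":0,"gripper":-1},{"wx":0,"wy":0,"wz":5,"tx":-0.3,"ty":-3.9,"tz":0,"gripper":-1}]' >/dev/null && $G && python3 -m creep '[{"wx":0,"wy":0,"wz":2.5,"tx":-0.2,"ty":-2,"tz":0,"gripper":-1},{"wx":0,"wy":0,"wz":5,"tx":-0.3,"ty":-3.9,"tz":0,"gripper":-1},{"wx":0,"wy":0,"wz":5,"tx":-0.3,"ty":-3.9,"tz":0,"gripper":-1}]' >/dev/null && $G && python3 -m creep '[{"wx":0,"wy":0,"wz":2.5,"tx":-0.2,"ty":-2,"tz":0,"gripper":-1},{"wx":0,"wy":0,"wz":5,"tx":-0.3,"ty":-3.9,"tz":0,"gripper":-1},{"wx":0,"wy":0,"wz":5,"tx":-0.3,"ty":-3.9,"tz":0,"gripper":-1}]' >/dev/null && $G && python3 -m creep '[{"wx":0,"wy":0,"wz":2.5,"tx":-0.2,"ty":-2,"tz":0,"gripper":-1},{"wx":0,"wy":0,"wz":5,"tx":-0.3,"ty":-3.9,"tz":0,"gripper":-1},{"wx":0,"wy":0,"wz":5,"tx":-0.3,"ty":-3.9,"tz":0,"gripper":-1}]' >/dev/null && $G ; python3 tq.py .480 .2858 9.5 -15; python3 arc.py .480 .2858|head -1
```

```text
t 15.42 push 2.0 lat -1.0 z -0.2 lever 276 pos [0.5078 0.2502 0.0791] yaw 121.2 r 45.2 q7 -4
t 15.67 push 1.3 lat -1.1 z 0.2 lever 272 pos [0.5044 0.2475 0.0791] yaw 116.5 r 45.4 q7 -8
t 15.92 push 1.9 lat -0.6 z 0.4 lever 267 pos [0.5009 0.2455 0.0789] yaw 111.6 r 45.4 q7 -13
t 16.17 push 1.6 lat -1.3 z 0.4 lever 262 pos [0.4973 0.2437 0.0787] yaw 106.6 r 45.5 q7 -17
t 16.42 push 1.5 lat -1.7 z 1.4 lever 257 pos [0.4935 0.2422 0.0785] yaw 101.6 r 45.7 q7 -22
t 16.67 push 2.1 lat -1.8 z 1.6 lever 252 pos [0.4895 0.241  0.0784] yaw 96.7 r 45.8 q7 -27
t 16.92 push 0.0 lat -1.3 z 0.5 lever 247 pos [0.4856 0.2401 0.0782] yaw 91.7 r 46.0 q7 -32
t 17.17 push 1.9 lat -1.0 z -0.2 lever 242 pos [0.4816 0.2397 0.0782] yaw 86.7 r 46.1 q7 -37
t 17.42 push 1.3 lat -1.2 z 0.3 lever 237 pos [0.4776 0.2396 0.0781] yaw 81.7 r 46.3 q7 -42
t 17.42 N36 1.6 |P| 1.8 Pdir -171 r 38.1 lever~ -122.2 yaw 81.7 z 0.3 pos [0.4776 0.2396 0.0781]
pivot [46.1 -4.3]
```

```bash
G="python3 g.py 65 5 .480 .2858"
python3 -m creep '[{"wx":0,"wy":0,"wz":2.5,"tx":0,"ty":-2,"tz":0,"gripper":-1},{"wx":0,"wy":0,"wz":5,"tx":0,"ty":-3.9,"tz":0,"gripper":-1},{"wx":0,"wy":0,"wz":5,"tx":0,"ty":-3.9,"tz":0,"gripper":-1}]' >/dev/null; $G && python3 -m creep '[{"wx":0,"wy":0,"wz":2.5,"tx":0,"ty":-2,"tz":0,"gripper":-1},{"wx":0,"wy":0,"wz":5,"tx":0,"ty":-3.9,"tz":0,"gripper":-1},{"wx":0,"wy":0,"wz":5,"tx":0,"ty":-3.9,"tz":0,"gripper":-1}]' >/dev/null && $G && python3 -m creep '[{"wx":0,"wy":0,"wz":2.5,"tx":0,"ty":-2,"tz":0,"gripper":-1},{"wx":0,"wy":0,"wz":5,"tx":0,"ty":-3.9,"tz":0,"gripper":-1},{"wx":0,"wy":0,"wz":5,"tx":0,"ty":-3.9,"tz":0,"gripper":-1}]' >/dev/null && $G && python3 -m creep '[{"wx":0,"wy":0,"wz":2.5,"tx":-0.2,"ty":-2,"tz":0,"gripper":-1},{"wx":0,"wy":0,"wz":5,"tx":-0.3,"ty":-3.9,"tz":0,"gripper":-1},{"wx":0,"wy":0,"wz":5,"tx":-0.3,"ty":-3.9,"tz":0,"gripper":-1}]' >/dev/null && $G && python3 -m creep '[{"wx":0,"wy":0,"wz":2.5,"tx":-0.2,"ty":-2,"tz":0,"gripper":-1},{"wx":0,"wy":0,"wz":5,"tx":-0.3,"ty":-3.9,"tz":0,"gripper":-1},{"wx":0,"wy":0,"wz":5,"tx":-0.3,"ty":-3.9,"tz":0,"gripper":-1}]' >/dev/null && $G && python3 -m creep '[{"wx":0,"wy":0,"wz":2.5,"tx":-0.2,"ty":-2,"tz":0,"gripper":-1},{"wx":0,"wy":0,"wz":5,"tx":-0.3,"ty":-3.9,"tz":0,"gripper":-1},{"wx":0,"wy":0,"wz":5,"tx":-0.3,"ty":-3.9,"tz":0,"gripper":-1}]' >/dev/null && $G && python3 -m creep '[{"wx":0,"wy":0,"wz":2.5,"tx":-0.2,"ty":-2,"tz":0,"gripper":-1},{"wx":0,"wy":0,"wz":5,"tx":-0.3,"ty":-3.9,"tz":0,"gripper":-1},{"wx":0,"wy":0,"wz":5,"tx":-0.3,"ty":-3.9,"tz":0,"gripper":-1}]' >/dev/null && $G && python3 -m creep '[{"wx":0,"wy":0,"wz":2.5,"tx":-0.2,"ty":-2,"tz":0,"gripper":-1},{"wx":0,"wy":0,"wz":5,"tx":-0.3,"ty":-3.9,"tz":0,"gripper":-1},{"wx":0,"wy":0,"wz":5,"tx":-0.3,"ty":-3.9,"tz":0,"gripper":-1}]' >/dev/null && $G ; python3 tq.py .480 .2858 9.5 -15; python3 arc.py .480 .2858|head -1
```

```text
t 17.67 push 2.3 lat -0.5 z 1.6 lever 232 pos [0.4736 0.2399 0.078 ] yaw 76.7 r 46.3 q7 -47
t 17.92 push 2.6 lat -1.3 z 1.5 lever 227 pos [0.4697 0.2406 0.0779] yaw 71.7 r 46.3 q7 -52
t 18.17 push 2.3 lat -0.4 z 1.6 lever 222 pos [0.4659 0.2417 0.0778] yaw 66.7 r 46.3 q7 -57
t 18.42 push 1.9 lat 0.6 z 1.2 lever 217 pos [0.4621 0.2431 0.0778] yaw 61.7 r 46.3 q7 -62
t 18.67 push 2.9 lat 0.1 z 0.1 lever 212 pos [0.4584 0.2448 0.0777] yaw 56.7 r 46.4 q7 -67
t 18.92 push 2.9 lat 0.6 z 0.3 lever 207 pos [0.4549 0.2467 0.0777] yaw 51.7 r 46.4 q7 -73
t 19.17 push 2.4 lat 1.3 z -1.1 lever 202 pos [0.4516 0.249  0.0777] yaw 46.7 r 46.5 q7 -78
t 19.42 push 1.9 lat 1.6 z 0.5 lever 197 pos [0.4485 0.2515 0.0776] yaw 41.7 r 46.5 q7 -83
t 19.42 N36 1.8 |P| 2.5 Pdir 68 r 38.2 lever~ -161.5 yaw 41.7 z 0.5 pos [0.4485 0.2515 0.0776]
pivot [46.3 -4.6]
```

```bash
G="python3 g.py 65 5 .480 .2858"
python3 -m creep '[{"wx":0,"wy":0,"wz":2.5,"tx":0,"ty":-2,"tz":0,"gripper":-1},{"wx":0,"wy":0,"wz":5,"tx":0,"ty":-3.9,"tz":0,"gripper":-1},{"wx":0,"wy":0,"wz":5,"tx":0,"ty":-3.9,"tz":0,"gripper":-1}]' >/dev/null; $G && python3 -m creep '[{"wx":0,"wy":0,"wz":2.5,"tx":0,"ty":-2,"tz":0,"gripper":-1},{"wx":0,"wy":0,"wz":5,"tx":0,"ty":-3.9,"tz":0,"gripper":-1},{"wx":0,"wy":0,"wz":5,"tx":0,"ty":-3.9,"tz":0,"gripper":-1}]' >/dev/null && $G && python3 -m creep '[{"wx":0,"wy":0,"wz":2.5,"tx":0,"ty":-2,"tz":0,"gripper":-1},{"wx":0,"wy":0,"wz":5,"tx":0,"ty":-3.9,"tz":0,"gripper":-1},{"wx":0,"wy":0,"wz":5,"tx":0,"ty":-3.9,"tz":0,"gripper":-1}]' >/dev/null && $G && python3 -m creep '[{"wx":0,"wy":0,"wz":2.5,"tx":-0.2,"ty":-2,"tz":0,"gripper":-1},{"wx":0,"wy":0,"wz":5,"tx":-0.3,"ty":-3.9,"tz":0,"gripper":-1},{"wx":0,"wy":0,"wz":5,"tx":-0.3,"ty":-3.9,"tz":0,"gripper":-1}]' >/dev/null && $G && python3 -m creep '[{"wx":0,"wy":0,"wz":2.5,"tx":-0.2,"ty":-2,"tz":0,"gripper":-1},{"wx":0,"wy":0,"wz":5,"tx":-0.3,"ty":-3.9,"tz":0,"gripper":-1},{"wx":0,"wy":0,"wz":5,"tx":-0.3,"ty":-3.9,"tz":0,"gripper":-1}]' >/dev/null && $G && python3 -m creep '[{"wx":0,"wy":0,"wz":2.5,"tx":-0.2,"ty":-2,"tz":0,"gripper":-1},{"wx":0,"wy":0,"wz":5,"tx":-0.3,"ty":-3.9,"tz":0,"gripper":-1},{"wx":0,"wy":0,"wz":5,"tx":-0.3,"ty":-3.9,"tz":0,"gripper":-1}]' >/dev/null && $G ; python3 tq.py .480 .2858 9.5 -15; python3 arc.py .480 .2858|head -1
```

```text
t 19.67 push 2.1 lat 0.8 z 0.4 lever 192 pos [0.4458 0.2545 0.0776] yaw 36.7 r 46.4 q7 -89
t 19.92 push 3.1 lat 1.2 z 0.2 lever 187 pos [0.4438 0.2574 0.0776] yaw 31.7 r 46.1 q7 -94
t 20.17 push 6.5 lat 1.2 z 1.4 lever 182 pos [0.4421 0.259  0.0776] yaw 26.7 r 46.4 q7 -99
t 20.17 N36 6.3 |P| 6.6 Pdir 82 r 37.3 lever~ -173.5 yaw 26.7 z 1.4 pos [0.4421 0.259  0.0776]
pivot [45.9 -7. ]
```

```bash
T="python3 tq.py .480 .2858 9.5 -15"
python3 -m creep '[{"wx":0,"wy":0,"wz":0,"tx":0.4,"ty":-1.1,"tz":0,"gripper":-1},{"wx":0,"wy":0,"wz":0,"tx":0.4,"ty":-1.1,"tz":0,"gripper":-1}]'>/dev/null; $T; python3 -m creep '[{"wx":0,"wy":0,"wz":0,"tx":0.4,"ty":-1.1,"tz":0,"gripper":-1},{"wx":0,"wy":0,"wz":0,"tx":0.4,"ty":-1.1,"tz":0,"gripper":-1}]'>/dev/null; $T; python3 -m creep '[{"wx":0,"wy":0,"wz":0,"tx":0,"ty":0,"tz":0,"gripper":-1},{"wx":0,"wy":0,"wz":0,"tx":0,"ty":0,"tz":0,"gripper":-1}]'>/dev/null; $T
```

```text
t 20.33 N36 8.5 |P| 8.9 Pdir 82 r 37.4 lever~ -174.0 yaw 26.7 z 1.9 pos [0.442  0.2593 0.0776]
t 20.50 N36 9.5 |P| 9.6 Pdir 85 r 37.4 lever~ -174.7 yaw 26.7 z 2.4 pos [0.4418 0.2597 0.0775]
t 20.67 N36 8.6 |P| 8.9 Pdir 83 r 37.4 lever~ -174.7 yaw 26.7 z 3.6 pos [0.4418 0.2597 0.0775]
```

```bash
python3 -m creep '[{"wx":0,"wy":0,"wz":0,"tx":-3,"ty":7,"tz":0,"gripper":-1},{"wx":0,"wy":0,"wz":0,"tx":-5,"ty":13,"tz":-5,"gripper":-1},{"wx":0,"wy":0,"wz":-7,"tx":-5,"ty":13,"tz":-40,"gripper":-1},{"wx":0,"wy":0,"wz":-14,"tx":-5,"ty":13,"tz":-60,"gripper":-1},{"wx":0,"wy":0,"wz":-21,"tx":-5,"ty":13,"tz":-70,"gripper":-1}]' > /dev/null&& python3 -m creep '[{"wx":0,"wy":0,"wz":-7,"tx":0,"ty":0,"tz":0,"gripper":-1},{"wx":0,"wy":0,"wz":-14,"tx":0,"ty":0,"tz":0,"gripper":-1},{"wx":0,"wy":0,"wz":-21,"tx":0,"ty":0,"tz":0,"gripper":-1},{"wx":0,"wy":0,"wz":-28,"tx":0,"ty":0,"tz":0,"gripper":-1},{"wx":0,"wy":0,"wz":-35,"tx":0,"ty":0,"tz":0,"gripper":-1}]'>/dev/null; python3 to.py .5271 .3518 .15 261
```

```text
now [0.4437 0.2508 0.1489] [ 1.799e+02 -1.000e-01  8.310e+01] q [-15.   5. -18. 108.   2.  67. -41.] F [-0.2 -0.1 -0.5] t 21.5 w 0.001
t [110.3  70.7  -0.8] wz -177.9 tilt [ 2.000e-01  1.000e-01 -1.779e+02]
```

```bash
python3 -m creep '[{"wx":0,"wy":0,"wz":-7,"tx":22,"ty":14,"tz":0,"gripper":-1},{"wx":0,"wy":0,"wz":-14,"tx":44,"ty":28,"tz":0,"gripper":-1},{"wx":0,"wy":0,"wz":-21,"tx":66,"ty":42,"tz":0,"gripper":-1},{"wx":0,"wy":0,"wz":-28,"tx":88,"ty":56,"tz":0,"gripper":-1},{"wx":0,"wy":0,"wz":-35,"tx":110,"ty":71,"tz":0,"gripper":-1}]' >/dev/null && python3 -m creep '[{"wx":0,"wy":0,"wz":-7,"tx":0,"ty":0,"tz":0,"gripper":-1},{"wx":0,"wy":0,"wz":-14,"tx":0,"ty":0,"tz":0,"gripper":-1},{"wx":0,"wy":0,"wz":-21,"tx":0,"ty":0,"tz":0,"gripper":-1},{"wx":0,"wy":0,"wz":-28,"tx":0,"ty":0,"tz":0,"gripper":-1},{"wx":0,"wy":0,"wz":-35,"tx":0,"ty":0,"tz":0,"gripper":-1}]'  >/dev/null && python3 -m creep '[{"wx":0,"wy":0,"wz":-7,"tx":0,"ty":0,"tz":0,"gripper":-1},{"wx":0,"wy":0,"wz":-14,"tx":0,"ty":0,"tz":0,"gripper":-1},{"wx":0,"wy":0,"wz":-21,"tx":0,"ty":0,"tz":0,"gripper":-1},{"wx":0,"wy":0,"wz":-28,"tx":0,"ty":0,"tz":0,"gripper":-1},{"wx":0,"wy":0,"wz":-35,"tx":0,"ty":0,"tz":0,"gripper":-1}]'  >/dev/null && python3 -m creep '[{"wx":0,"wy":0,"wz":-7,"tx":0,"ty":0,"tz":0,"gripper":-1},{"wx":0,"wy":0,"wz":-14,"tx":0,"ty":0,"tz":0,"gripper":-1},{"wx":0,"wy":0,"wz":-21,"tx":0,"ty":0,"tz":0,"gripper":-1},{"wx":0,"wy":0,"wz":-28,"tx":0,"ty":0,"tz":0,"gripper":-1},{"wx":0,"wy":0,"wz":-35,"tx":0,"ty":0,"tz":0,"gripper":-1}]' >/dev/null && python3 -m creep '[{"wx":0,"wy":0,"wz":-7,"tx":0,"ty":0,"tz":0,"gripper":-1},{"wx":0,"wy":0,"wz":-14,"tx":0,"ty":0,"tz":0,"gripper":-1},{"wx":0,"wy":0,"wz":-21,"tx":0,"ty":0,"tz":0,"gripper":-1},{"wx":0,"wy":0,"wz":-28,"tx":0,"ty":0,"tz":0,"gripper":-1},{"wx":0,"wy":0,"wz":-35,"tx":0,"ty":0,"tz":0,"gripper":-1}]' >/dev/null;  python3 to.py .5271 .3518 .08 261
python3 - <<'E'
from cell import optics
import cv2,numpy as np
a,_=optics.read_camera("side")
cv2.imwrite("pics/c3.png",cv2.resize(a[150:270,280:400,::-1],(440,440),interpolation=cv2.INTER_CUBIC))
E
```

```text
now [0.5282 0.3504 0.1488] [-1.800e+02  1.000e-01 -1.019e+02] q [ -1.  25. -45.  90.  18.  73. 119.] F [ 0.5 -0.1  0.4] t 23.58 w 0.0
t [-1.   1.4 68.8] wz -2.9 tilt [-0.   0.1 -2.9]
```

View pics/c3.png

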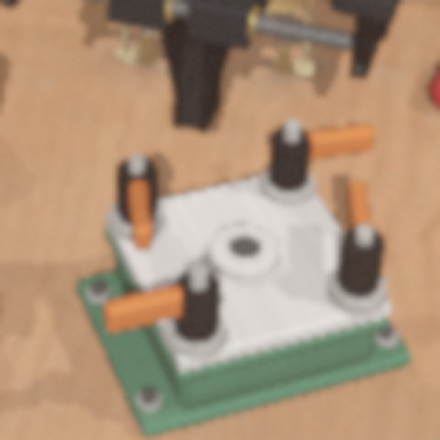

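```bash
python3 -m creep '[{"wx":0,"wy":0,"wz":0,"tx":-1,"ty":1,"tz":25,"gripper":-1},{"wx":0,"wy":0,"wz":0,"tx":-1,"ty":1,"tz":50,"gripper":-1},{"wx":0,"wy":0,"wz":-3,"tx":-1,"ty":1,"tz":69,"gripper":-1},{"wx":0,"wy":0,"wz":-3,"tx":-1,"ty":1,"tz":69,"gripper":-1},{"wx":0,"wy":0,"wz":-3,"tx":-1,"ty":1,"tz":69,"gripper":-1}]' >/dev/null; python3 -m creep '[{"wx":0,"wy":0,"wz":0,"tx":0,"ty":0,"tz":0,"gripper":-1},{"wx":0,"wy":0,"wz":0,"tx":0,"ty":0,"tz":0,"gripper":-1},{"wx":0,"wy":0,"wz":0,"tx":0,"ty":0,"tz":0,"gripper":-1}]'>/dev/null; python3 to.py .5271 .3518 .08 261; python3 arc.py .5607 .3255
python3 - <<'E'
import numpy as np
from cell import get_obs
o=get_obs();d=1000*(np.array(o["tool_pos"][:2])-[.5607,.3255]);a=np.radians(101)
print("lever frame X,Y",d@[np.cos(a),np.sin(a)],d@[-np.sin(a),np.cos(a)])
E
```

```text
now [0.528  0.3516 0.0808] [-1.799e+02  1.000e-01 -9.950e+01] q [ -2.  29. -44.  94.  21.  66. 119.] F [ 0.3  0.1 -0.2] t 24.3 w 0.0
t [-0.1  1.   0.8] wz -0.5 tilt [-0.1  0.1 -0.5]
pivot [ 20.4 -36.5]
2 [-1.26 -0.73]
4 [-2.5  -1.51]
5 [-3.11 -1.91]
7 [-4.3  -2.75]
14 [-8.23 -6.01]
21 [-11.73  -9.72]
28 [-14.76 -13.84]
35 [-17.26 -18.29]
lever frame X,Y 31.84767398358911 27.09287198521044
```

```bash
G="python3 g.py 110 5.5 .5607 .3255"
python3 -m creep '[{"wx":0,"wy":0,"wz":0,"tx":-0.7,"ty":-1.8,"tz":1,"gripper":-1},{"wx":0,"wy":0,"wz":0,"tx":-1.4,"ty":-3.7,"tz":1,"gripper":-1}]' >/dev/null; $G && python3 -m creep '[{"wx":0,"wy":0,"wz":7,"tx":-3.8,"ty":-2.9,"tz":0,"gripper":-1},{"wx":0,"wy":0,"wz":14,"tx":-7.3,"ty":-6.3,"tz":0,"gripper":-1},{"wx":0,"wy":0,"wz":21,"tx":-10.3,"ty":-10,"tz":0,"gripper":-1},{"wx":0,"wy":0,"wz":28,"tx":-12.8,"ty":-14.1,"tz":0,"gripper":-1},{"wx":0,"wy":0,"wz":35,"tx":-14.9,"ty":-18.4,"tz":0,"gripper":-1}]' >/dev/null && $G && python3 -m creep '[{"wx":0,"wy":0,"wz":7,"tx":-3.8,"ty":-2.9,"tz":0,"gripper":-1},{"wx":0,"wy":0,"wz":14,"tx":-7.3,"ty":-6.3,"tz":0,"gripper":-1},{"wx":0,"wy":0,"wz":21,"tx":-10.3,"ty":-10,"tz":0,"gripper":-1},{"wx":0,"wy":0,"wz":28,"tx":-12.8,"ty":-14.1,"tz":0,"gripper":-1},{"wx":0,"wy":0,"wz":35,"tx":-14.9,"ty":-18.4,"tz":0,"gripper":-1}]' >/dev/null; $G;python3 tq.py .5607 .3255 -9.5 -15; python3 arc.py .5607 .3255|head -1
```

```text
t 24.47 push 1.1 lat 0.6 z 0.7 lever 101 pos [0.5314 0.3518 0.0787] yaw -99.4 r 39.4 q7 119
t 24.88 push 2.5 lat -0.6 z 0.0 lever 65 pos [0.5506 0.3634 0.0778] yaw -134.7 r 39.3 q7 87
t 25.30 push 1.2 lat -2.0 z -0.8 lever 30 pos [0.5737 0.3619 0.0775] yaw -169.7 r 38.6 q7 55
t 25.30 N36 1.5 |P| 2.3 Pdir -1 r 34.2 lever~ 34.5 yaw -169.7 z -0.8 pos [0.5737 0.3619 0.0775]
pivot [ 19.3 -33.5]
```

```bash
G="python3 g.py 110 5.5 .5607 .3255"
python3 -m creep '[{"wx":0,"wy":0,"wz":7,"tx":-3.8,"ty":-2.9,"tz":0,"gripper":-1},{"wx":0,"wy":0,"wz":14,"tx":-7.3,"ty":-6.3,"tz":0,"gripper":-1},{"wx":0,"wy":0,"wz":21,"tx":-10.3,"ty":-10,"tz":0,"gripper":-1},{"wx":0,"wy":0,"wz":28,"tx":-12.8,"ty":-14.1,"tz":0,"gripper":-1}]' >/dev/null && $G && python3 -m creep '[{"wx":0,"wy":0,"wz":2.5,"tx":-1.4,"ty":-1,"tz":0,"gripper":-1},{"wx":0,"wy":0,"wz":5,"tx":-2.8,"ty":-2,"tz":0,"gripper":-1},{"wx":0,"wy":0,"wz":5,"tx":-2.8,"ty":-2,"tz":0,"gripper":-1}]' >/dev/null && $G && python3 -m creep '[{"wx":0,"wy":0,"wz":2.5,"tx":-1.4,"ty":-1,"tz":0,"gripper":-1},{"wx":0,"wy":0,"wz":5,"tx":-2.8,"ty":-2,"tz":0,"gripper":-1},{"wx":0,"wy":0,"wz":5,"tx":-2.8,"ty":-2,"tz":0,"gripper":-1}]' >/dev/null && $G && python3 -m creep '[{"wx":0,"wy":0,"wz":2.5,"tx":-1.4,"ty":-1,"tz":0,"gripper":-1},{"wx":0,"wy":0,"wz":5,"tx":-2.8,"ty":-2,"tz":0,"gripper":-1},{"wx":0,"wy":0,"wz":5,"tx":-2.8,"ty":-2,"tz":0,"gripper":-1}]' >/dev/null && $G && python3 -m creep '[{"wx":0,"wy":0,"wz":2.5,"tx":-1.4,"ty":-1,"tz":0,"gripper":-1},{"wx":0,"wy":0,"wz":5,"tx":-2.8,"ty":-2,"tz":0,"gripper":-1},{"wx":0,"wy":0,"wz":5,"tx":-2.8,"ty":-2,"tz":0,"gripper":-1}]' >/dev/null && $G && python3 -m creep '[{"wx":0,"wy":0,"wz":2.5,"tx":-1.4,"ty":-1,"tz":0,"gripper":-1},{"wx":0,"wy":0,"wz":5,"tx":-2.8,"ty":-2,"tz":0,"gripper":-1},{"wx":0,"wy":0,"wz":5,"tx":-2.8,"ty":-2,"tz":0,"gripper":-1}]' >/dev/null && $G && python3 -m creep '[{"wx":0,"wy":0,"wz":2.5,"tx":-1.4,"ty":-1,"tz":0,"gripper":-1},{"wx":0,"wy":0,"wz":5,"tx":-2.8,"ty":-2,"tz":0,"gripper":-1},{"wx":0,"wy":0,"wz":5,"tx":-2.8,"ty":-2,"tz":0,"gripper":-1}]' >/dev/null && $G && python3 -m creep '[{"wx":0,"wy":0,"wz":2.5,"tx":-1.4,"ty":-1,"tz":0,"gripper":-1},{"wx":0,"wy":0,"wz":5,"tx":-2.8,"ty":-2,"tz":0,"gripper":-1},{"wx":0,"wy":0,"wz":5,"tx":-2.8,"ty":-2,"tz":0,"gripper":-1}]' >/dev/null && $G; python3 tq.py .5607 .3255 -9.5 -15; python3 arc.py .5607 .3255|head -1
```

```text
t 25.63 push 2.5 lat -1.4 z -0.8 lever 362 pos [0.5891 0.3511 0.0776] yaw 162.3 r 38.2 q7 31
t 25.88 push 2.4 lat -2.4 z -0.6 lever 358 pos [0.5919 0.3477 0.0779] yaw 157.5 r 38.3 q7 27
t 26.13 push 2.5 lat -1.2 z -0.8 lever 353 pos [0.5939 0.3446 0.078 ] yaw 152.6 r 38.3 q7 23
t 26.38 push 1.8 lat -1.9 z 0.5 lever 348 pos [0.5957 0.3413 0.0781] yaw 147.6 r 38.4 q7 18
t 26.63 push 1.8 lat -2.0 z -0.4 lever 343 pos [0.5972 0.3379 0.0782] yaw 142.7 r 38.5 q7 14
t 26.88 push 1.6 lat -0.6 z 0.7 lever 338 pos [0.5983 0.3344 0.0782] yaw 137.7 r 38.6 q7 10
t 27.13 push 1.1 lat -1.6 z -0.2 lever 333 pos [0.5991 0.331  0.0782] yaw 132.7 r 38.8 q7 5
t 27.38 push 1.8 lat -1.5 z 1.3 lever 328 pos [0.5995 0.3275 0.0782] yaw 127.7 r 38.9 q7 1
t 27.38 N36 2.0 |P| 2.4 Pdir -82 r 35.9 lever~ -32.1 yaw 127.7 z 1.3 pos [0.5995 0.3275 0.0782]
pivot [ 22.2 -32. ]
```

Lever turned about 133°; continue.

```bash
G="python3 g.py 110 5 .5607 .3255"
python3 -m creep '[{"wx":0,"wy":0,"wz":2.5,"tx":-1.4,"ty":-1,"tz":0,"gripper":-1},{"wx":0,"wy":0,"wz":5,"tx":-2.8,"ty":-2,"tz":0,"gripper":-1},{"wx":0,"wy":0,"wz":5,"tx":-2.8,"ty":-2,"tz":0,"gripper":-1}]' >/dev/null && $G && python3 -m creep '[{"wx":0,"wy":0,"wz":2.5,"tx":-1.4,"ty":-1,"tz":0,"gripper":-1},{"wx":0,"wy":0,"wz":5,"tx":-2.8,"ty":-2,"tz":0,"gripper":-1},{"wx":0,"wy":0,"wz":5,"tx":-2.8,"ty":-2,"tz":0,"gripper":-1}]' >/dev/null && $G && python3 -m creep '[{"wx":0,"wy":0,"wz":2.5,"tx":-1.4,"ty":-1,"tz":0,"gripper":-1},{"wx":0,"wy":0,"wz":5,"tx":-2.8,"ty":-2,"tz":0,"gripper":-1},{"wx":0,"wy":0,"wz":5,"tx":-2.8,"ty":-2,"tz":0,"gripper":-1}]' >/dev/null && $G && python3 -m creep '[{"wx":0,"wy":0,"wz":2.5,"tx":-1.4,"ty":-1,"tz":0,"gripper":-1},{"wx":0,"wy":0,"wz":5,"tx":-2.8,"ty":-2,"tz":0,"gripper":-1},{"wx":0,"wy":0,"wz":5,"tx":-2.8,"ty":-2,"tz":0,"gripper":-1}]' >/dev/null && $G && python3 -m creep '[{"wx":0,"wy":0,"wz":2.5,"tx":-1.4,"ty":-1,"tz":0,"gripper":-1},{"wx":0,"wy":0,"wz":5,"tx":-2.8,"ty":-2,"tz":0,"gripper":-1},{"wx":0,"wy":0,"wz":5,"tx":-2.8,"ty":-2,"tz":0,"gripper":-1}]' >/dev/null && $G && python3 -m creep '[{"wx":0,"wy":0,"wz":2.5,"tx":-1.4,"ty":-1,"tz":0,"gripper":-1},{"wx":0,"wy":0,"wz":5,"tx":-2.8,"ty":-2,"tz":0,"gripper":-1},{"wx":0,"wy":0,"wz":5,"tx":-2.8,"ty":-2,"tz":0,"gripper":-1}]' >/dev/null && $G && python3 -m creep '[{"wx":0,"wy":0,"wz":2.5,"tx":-1.4,"ty":-1,"tz":0,"gripper":-1},{"wx":0,"wy":0,"wz":5,"tx":-2.8,"ty":-2,"tz":0,"gripper":-1},{"wx":0,"wy":0,"wz":5,"tx":-2.8,"ty":-2,"tz":0,"gripper":-1}]' >/dev/null && $G && python3 -m creep '[{"wx":0,"wy":0,"wz":2.5,"tx":-1.4,"ty":-1,"tz":0,"gripper":-1},{"wx":0,"wy":0,"wz":5,"tx":-2.8,"ty":-2,"tz":0,"gripper":-1},{"wx":0,"wy":0,"wz":5,"tx":-2.8,"ty":-2,"tz":0,"gripper":-1}]' >/dev/null && $G; python3 tq.py .5607 .3255 -9.5 -15; python3 arc.py .5607 .3255|head -1
```

```text
t 27.63 push 0.9 lat -1.0 z -0.1 lever 323 pos [0.5997 0.324  0.0782] yaw 122.7 r 39.0 q7 -4
t 27.88 push 1.3 lat -1.9 z -0.6 lever 318 pos [0.5995 0.3205 0.0782] yaw 117.7 r 39.1 q7 -8
t 28.13 push 1.5 lat -1.2 z -0.1 lever 313 pos [0.599  0.3171 0.0782] yaw 112.7 r 39.2 q7 -12
t 28.38 push 0.5 lat -1.4 z -0.2 lever 308 pos [0.5982 0.3137 0.0782] yaw 107.7 r 39.4 q7 -17
t 28.63 push 2.0 lat -2.0 z 0.1 lever 303 pos [0.5972 0.3105 0.0782] yaw 102.7 r 39.4 q7 -21
t 28.88 push 0.9 lat -0.9 z -0.2 lever 298 pos [0.5958 0.3072 0.0781] yaw 97.7 r 39.6 q7 -26
t 29.13 push 3.1 lat -1.8 z -1.1 lever 293 pos [0.5947 0.3049 0.0783] yaw 92.7 r 39.7 q7 -30
t 29.38 push 6.4 lat -2.8 z -3.5 lever 288 pos [0.594  0.3031 0.0786] yaw 87.7 r 40.1 q7 -35
t 29.38 N36 6.8 |P| 7.0 Pdir -138 r 36.0 lever~ -68.2 yaw 87.7 z -3.5 pos [0.594  0.3031 0.0786]
pivot [ 21.1 -34.1]
```

```bash
T="python3 tq.py .5607 .3255 -9.5 -15"
python3 -m creep '[{"wx":0,"wy":0,"wz":0,"tx":-0.5,"ty":-1.1,"tz":0,"gripper":-1},{"wx":0,"wy":0,"wz":0,"tx":-0.5,"ty":-1.1,"tz":0,"gripper":-1}]'>/dev/null; $T; python3 -m creep '[{"wx":0,"wy":0,"wz":0,"tx":-0.5,"ty":-1.1,"tz":0,"gripper":-1},{"wx":0,"wy":0,"wz":0,"tx":-0.5,"ty":-1.1,"tz":0,"gripper":-1}]'>/dev/null; $T; python3 -m creep '[{"wx":0,"wy":0,"wz":0,"tx":0,"ty":0,"tz":0,"gripper":-1},{"wx":0,"wy":0,"wz":0,"tx":0,"ty":0,"tz":0,"gripper":-1}]'>/dev/null; $T
```

```text
t 29.55 N36 8.2 |P| 8.4 Pdir -139 r 36.1 lever~ -69.1 yaw 87.8 z -3.7 pos [0.5934 0.3028 0.0787]
t 29.72 N36 10.8 |P| 10.8 Pdir -145 r 36.1 lever~ -70.1 yaw 87.8 z -4.9 pos [0.5929 0.3025 0.0788]
t 29.88 N36 10.5 |P| 10.4 Pdir -151 r 36.1 lever~ -70.1 yaw 87.8 z -4.6 pos [0.5929 0.3025 0.0787]
```

```bash
python3 -m creep '[{"wx":0,"wy":0,"wz":0,"tx":3,"ty":7,"tz":0,"gripper":-1},{"wx":0,"wy":0,"wz":0,"tx":6,"ty":13,"tz":-5,"gripper":-1},{"wx":0,"wy":0,"wz":-7,"tx":6,"ty":13,"tz":-40,"gripper":-1},{"wx":0,"wy":0,"wz":-14,"tx":6,"ty":13,"tz":-60,"gripper":-1},{"wx":0,"wy":0,"wz":-21,"tx":6,"ty":13,"tz":-70,"gripper":-1}]' > /dev/null&& python3 -m creep '[{"wx":0,"wy":0,"wz":-7,"tx":0,"ty":0,"tz":0,"gripper":-1},{"wx":0,"wy":0,"wz":-14,"tx":0,"ty":0,"tz":0,"gripper":-1},{"wx":0,"wy":0,"wz":-21,"tx":0,"ty":0,"tz":0,"gripper":-1},{"wx":0,"wy":0,"wz":-28,"tx":0,"ty":0,"tz":0,"gripper":-1},{"wx":0,"wy":0,"wz":-35,"tx":0,"ty":0,"tz":0,"gripper":-1}]'>/dev/null; python3 to.py .4700 .3358 .15 253
```

```text
now [0.6031 0.3049 0.148 ] [-179.9    0.   144. ] q [-15.  25. -19.  84.   8.  73.  19.] F [ 0.1 -0.2 -0.1] t 30.72 w 0.001
t [125.8 -53.2  -1.8] wz -109.0 tilt [-1.00e-01 -1.00e-01 -1.09e+02]
```

```bash
python3 -m creep '[{"wx":0,"wy":0,"wz":-7,"tx":25,"ty":-11,"tz":0,"gripper":-1},{"wx":0,"wy":0,"wz":-14,"tx":50,"ty":-21,"tz":0,"gripper":-1},{"wx":0,"wy":0,"wz":-21,"tx":75,"ty":-32,"tz":0,"gripper":-1},{"wx":0,"wy":0,"wz":-28,"tx":100,"ty":-42,"tz":0,"gripper":-1},{"wx":0,"wy":0,"wz":-35,"tx":126,"ty":-53,"tz":0,"gripper":-1}]' >/dev/null && python3 -m creep '[{"wx":0,"wy":0,"wz":-7,"tx":0,"ty":0,"tz":0,"gripper":-1},{"wx":0,"wy":0,"wz":-14,"tx":0,"ty":0,"tz":0,"gripper":-1},{"wx":0,"wy":0,"wz":-21,"tx":0,"ty":0,"tz":0,"gripper":-1},{"wx":0,"wy":0,"wz":-28,"tx":0,"ty":0,"tz":0,"gripper":-1},{"wx":0,"wy":0,"wz":-35,"tx":0,"ty":0,"tz":0,"gripper":-1}]'  >/dev/null && python3 -m creep '[{"wx":0,"wy":0,"wz":-7,"tx":0,"ty":0,"tz":0,"gripper":-1},{"wx":0,"wy":0,"wz":-14,"tx":0,"ty":0,"tz":0,"gripper":-1},{"wx":0,"wy":0,"wz":-21,"tx":0,"ty":0,"tz":0,"gripper":-1},{"wx":0,"wy":0,"wz":-28,"tx":0,"ty":0,"tz":0,"gripper":-1},{"wx":0,"wy":0,"wz":-35,"tx":0,"ty":0,"tz":0,"gripper":-1}]'  >/dev/null && python3 -m creep '[{"wx":0,"wy":0,"wz":-4,"tx":0,"ty":0,"tz":0,"gripper":-1},{"wx":0,"wy":0,"wz":-4,"tx":0,"ty":0,"tz":0,"gripper":-1}]' >/dev/null;  python3 to.py .47 .3358 .08 253
python3 - <<'E'
from cell import optics
import cv2,numpy as np
a,_=optics.read_camera("side")
cv2.imwrite("pics/c4.png",cv2.resize(a[150:270,280:400,::-1],(440,440),interpolation=cv2.INTER_CUBIC))
E
```

```text
now [0.4705 0.3373 0.1481] [ 1.800e+02 -1.000e-01 -1.073e+02] q [ -6.  16. -37.  98.  10.  70. 116.] F [-1.   0.3 -0.1] t 32.13 w 0.001
t [ 1.4 -0.  68.1] wz -0.3 tilt [ 0.  -0.1 -0.3]
```

View pics/c4.png

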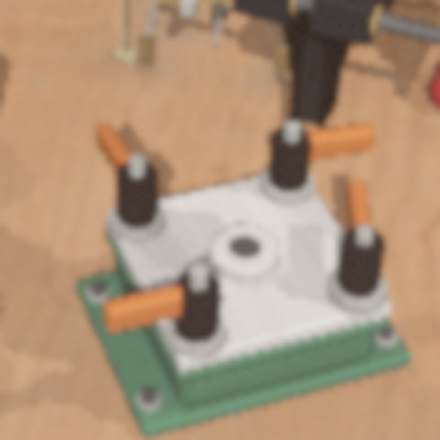

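```bash
python3 -m creep '[{"wx":0,"wy":0,"wz":0,"tx":1,"ty":0,"tz":25,"gripper":-1},{"wx":0,"wy":0,"wz":0,"tx":1.4,"ty":0,"tz":50,"gripper":-1},{"wx":0,"wy":0,"wz":0,"tx":1.4,"ty":0,"tz":68,"gripper":-1},{"wx":0,"wy":0,"wz":0,"tx":1.4,"ty":0,"tz":68,"gripper":-1},{"wx":0,"wy":0,"wz":0,"tx":1.4,"ty":0,"tz":68,"gripper":-1}]' >/dev/null; python3 -m creep '[{"wx":0,"wy":0,"wz":0,"tx":0,"ty":0,"tz":0,"gripper":-1},{"wx":0,"wy":0,"wz":0,"tx":0,"ty":0,"tz":0,"gripper":-1},{"wx":0,"wy":0,"wz":0,"tx":0,"ty":0,"tz":0,"gripper":-1}]'>/dev/null; python3 to.py .47 .3358 .08 253; python3 arc.py .4403 .3665|head -1
python3 - <<'E'
import numpy as np
from cell import get_obs
o=get_obs();d=1000*(np.array(o["tool_pos"][:2])-[.4403,.3665]);a=np.radians(-87)
print("lever frame X,Y",d@[np.cos(a),np.sin(a)],d@[-np.sin(a),np.cos(a)])
E
```

```text
now [0.4707 0.3375 0.0816] [-1.799e+02  1.000e-01 -1.074e+02] q [ -7.  20. -36. 102.  13.  62. 114.] F [-0.8 -0.6 -0.7] t 32.85 w 0.0
t [1.8 0.2 1.6] wz -0.4 tilt [-0.1  0.1 -0.4]
pivot [-18.6  37.7]
lever frame X,Y 30.57683725854648 28.856331737588768
```

```bash
G="python3 g.py -70 5.5 .4403 .3665"
python3 -m creep '[{"wx":0,"wy":0,"wz":0,"tx":1.7,"ty":2.3,"tz":1,"gripper":-1},{"wx":0,"wy":0,"wz":0,"tx":3.4,"ty":4.6,"tz":1,"gripper":-1}]' >/dev/null; $G && python3 -m creep '[{"wx":0,"wy":0,"wz":7,"tx":3.8,"ty":2.9,"tz":0,"gripper":-1},{"wx":0,"wy":0,"wz":14,"tx":7.3,"ty":6.3,"tz":0,"gripper":-1},{"wx":0,"wy":0,"wz":21,"tx":10.3,"ty":10,"tz":0,"gripper":-1},{"wx":0,"wy":0,"wz":28,"tx":12.8,"ty":14.1,"tz":0,"gripper":-1},{"wx":0,"wy":0,"wz":35,"tx":14.9,"ty":18.4,"tz":0,"gripper":-1}]' >/dev/null && $G && python3 -m creep '[{"wx":0,"wy":0,"wz":7,"tx":3.8,"ty":2.9,"tz":0,"gripper":-1},{"wx":0,"wy":0,"wz":14,"tx":7.3,"ty":6.3,"tz":0,"gripper":-1},{"wx":0,"wy":0,"wz":21,"tx":10.3,"ty":10,"tz":0,"gripper":-1},{"wx":0,"wy":0,"wz":28,"tx":12.8,"ty":14.1,"tz":0,"gripper":-1},{"wx":0,"wy":0,"wz":35,"tx":14.9,"ty":18.4,"tz":0,"gripper":-1}]' >/dev/null; $G;python3 tq.py .4403 .3665 9.5 15; python3 arc.py .4403 .3665|head -1
```

```text
t 33.02 push 0.7 lat 0.5 z 0.1 lever -87 pos [0.4645 0.3351 0.0795] yaw -107.4 r 39.6 q7 114
t 33.43 push 2.0 lat -2.6 z -0.6 lever -123 pos [0.4431 0.3261 0.0795] yaw -142.8 r 40.5 q7 81
t 33.85 push 2.9 lat -0.2 z -1.1 lever -158 pos [0.4196 0.3306 0.0791] yaw -177.8 r 41.5 q7 45
t 33.85 N36 3.0 |P| 2.9 Pdir 117 r 37.4 lever~ -153.1 yaw -177.8 z -1.1 pos [0.4196 0.3306 0.0791]
pivot [-22.1  35.1]
```

```bash
G="python3 g.py -70 5.5 .4403 .3665"
python3 -m creep '[{"wx":0,"wy":0,"wz":7,"tx":3.8,"ty":2.9,"tz":0,"gripper":-1},{"wx":0,"wy":0,"wz":14,"tx":7.3,"ty":6.3,"tz":0,"gripper":-1},{"wx":0,"wy":0,"wz":21,"tx":10.3,"ty":10,"tz":0,"gripper":-1},{"wx":0,"wy":0,"wz":28,"tx":12.8,"ty":14.1,"tz":0,"gripper":-1}]' >/dev/null && $G && python3 -m creep '[{"wx":0,"wy":0,"wz":2.5,"tx":1.4,"ty":1,"tz":0,"gripper":-1},{"wx":0,"wy":0,"wz":5,"tx":2.8,"ty":2,"tz":0,"gripper":-1},{"wx":0,"wy":0,"wz":5,"tx":2.8,"ty":2,"tz":0,"gripper":-1}]' >/dev/null && $G && python3 -m creep '[{"wx":0,"wy":0,"wz":2.5,"tx":1.4,"ty":1,"tz":0,"gripper":-1},{"wx":0,"wy":0,"wz":5,"tx":2.8,"ty":2,"tz":0,"gripper":-1},{"wx":0,"wy":0,"wz":5,"tx":2.8,"ty":2,"tz":0,"gripper":-1}]' >/dev/null && $G && python3 -m creep '[{"wx":0,"wy":0,"wz":2.5,"tx":1.4,"ty":1,"tz":0,"gripper":-1},{"wx":0,"wy":0,"wz":5,"tx":2.8,"ty":2,"tz":0,"gripper":-1},{"wx":0,"wy":0,"wz":5,"tx":2.8,"ty":2,"tz":0,"gripper":-1}]' >/dev/null && $G && python3 -m creep '[{"wx":0,"wy":0,"wz":2.5,"tx":1.4,"ty":1,"tz":0,"gripper":-1},{"wx":0,"wy":0,"wz":5,"tx":2.8,"ty":2,"tz":0,"gripper":-1},{"wx":0,"wy":0,"wz":5,"tx":2.8,"ty":2,"tz":0,"gripper":-1}]' >/dev/null && $G && python3 -m creep '[{"wx":0,"wy":0,"wz":2.5,"tx":1.4,"ty":1,"tz":0,"gripper":-1},{"wx":0,"wy":0,"wz":5,"tx":2.8,"ty":2,"tz":0,"gripper":-1},{"wx":0,"wy":0,"wz":5,"tx":2.8,"ty":2,"tz":0,"gripper":-1}]' >/dev/null && $G && python3 -m creep '[{"wx":0,"wy":0,"wz":2.5,"tx":1.4,"ty":1,"tz":0,"gripper":-1},{"wx":0,"wy":0,"wz":5,"tx":2.8,"ty":2,"tz":0,"gripper":-1},{"wx":0,"wy":0,"wz":5,"tx":2.8,"ty":2,"tz":0,"gripper":-1}]' >/dev/null && $G && python3 -m creep '[{"wx":0,"wy":0,"wz":2.5,"tx":1.4,"ty":1,"tz":0,"gripper":-1},{"wx":0,"wy":0,"wz":5,"tx":2.8,"ty":2,"tz":0,"gripper":-1},{"wx":0,"wy":0,"wz":5,"tx":2.8,"ty":2,"tz":0,"gripper":-1}]' >/dev/null && $G; python3 tq.py .4403 .3665 9.5 15; python3 arc.py .4403 .3665|head -1
```

```text
t 34.18 push 3.2 lat 1.9 z -0.5 lever 174 pos [0.4048 0.3437 0.0786] yaw 154.2 r 42.2 q7 16
t 34.43 push 1.8 lat 0.7 z -0.2 lever 170 pos [0.403  0.3475 0.0786] yaw 149.5 r 41.9 q7 11
t 34.68 push 2.4 lat 0.9 z -0.9 lever 165 pos [0.4021 0.3509 0.0788] yaw 144.6 r 41.3 q7 6
t 34.93 push 2.1 lat 0.3 z -0.4 lever 160 pos [0.4012 0.3544 0.0788] yaw 139.6 r 41.0 q7 0
t 35.18 push 2.8 lat 0.4 z -0.6 lever 155 pos [0.4005 0.3579 0.0788] yaw 134.7 r 40.7 q7 -5
t 35.43 push 1.7 lat 1.3 z -0.4 lever 150 pos [0.4001 0.3615 0.0789] yaw 129.7 r 40.6 q7 -10
t 35.68 push 1.7 lat -0.2 z -0.8 lever 145 pos [0.3999 0.365  0.079 ] yaw 124.7 r 40.4 q7 -15
t 35.93 push 1.1 lat 1.4 z -0.6 lever 140 pos [0.4    0.3685 0.079 ] yaw 119.7 r 40.3 q7 -20
t 35.93 N36 0.8 |P| 1.8 Pdir -2 r 36.5 lever~ 143.2 yaw 119.7 z -0.6 pos [0.4    0.3685 0.079 ]
pivot [-21.7  34. ]
```

```bash
G="python3 g.py -70 5 .4403 .3665"
python3 -m creep '[{"wx":0,"wy":0,"wz":2.5,"tx":1.4,"ty":1,"tz":0,"gripper":-1},{"wx":0,"wy":0,"wz":5,"tx":2.8,"ty":2,"tz":0,"gripper":-1},{"wx":0,"wy":0,"wz":5,"tx":2.8,"ty":2,"tz":0,"gripper":-1}]' >/dev/null && $G && python3 -m creep '[{"wx":0,"wy":0,"wz":2.5,"tx":1.4,"ty":1,"tz":0,"gripper":-1},{"wx":0,"wy":0,"wz":5,"tx":2.8,"ty":2,"tz":0,"gripper":-1},{"wx":0,"wy":0,"wz":5,"tx":2.8,"ty":2,"tz":0,"gripper":-1}]' >/dev/null && $G && python3 -m creep '[{"wx":0,"wy":0,"wz":2.5,"tx":1.4,"ty":1,"tz":0,"gripper":-1},{"wx":0,"wy":0,"wz":5,"tx":2.8,"ty":2,"tz":0,"gripper":-1},{"wx":0,"wy":0,"wz":5,"tx":2.8,"ty":2,"tz":0,"gripper":-1}]' >/dev/null && $G && python3 -m creep '[{"wx":0,"wy":0,"wz":2.5,"tx":1.4,"ty":1,"tz":0,"gripper":-1},{"wx":0,"wy":0,"wz":5,"tx":2.8,"ty":2,"tz":0,"gripper":-1},{"wx":0,"wy":0,"wz":5,"tx":2.8,"ty":2,"tz":0,"gripper":-1}]' >/dev/null && $G && python3 -m creep '[{"wx":0,"wy":0,"wz":2.5,"tx":1.4,"ty":1,"tz":0,"gripper":-1},{"wx":0,"wy":0,"wz":5,"tx":2.8,"ty":2,"tz":0,"gripper":-1},{"wx":0,"wy":0,"wz":5,"tx":2.8,"ty":2,"tz":0,"gripper":-1}]' >/dev/null && $G && python3 -m creep '[{"wx":0,"wy":0,"wz":2.5,"tx":1.4,"ty":1,"tz":0,"gripper":-1},{"wx":0,"wy":0,"wz":5,"tx":2.8,"ty":2,"tz":0,"gripper":-1},{"wx":0,"wy":0,"wz":5,"tx":2.8,"ty":2,"tz":0,"gripper":-1}]' >/dev/null && $G && python3 -m creep '[{"wx":0,"wy":0,"wz":2.5,"tx":1.4,"ty":1,"tz":0,"gripper":-1},{"wx":0,"wy":0,"wz":5,"tx":2.8,"ty":2,"tz":0,"gripper":-1},{"wx":0,"wy":0,"wz":5,"tx":2.8,"ty":2,"tz":0,"gripper":-1}]' >/dev/null && $G && python3 -m creep '[{"wx":0,"wy":0,"wz":2.5,"tx":1.4,"ty":1,"tz":0,"gripper":-1},{"wx":0,"wy":0,"wz":5,"tx":2.8,"ty":2,"tz":0,"gripper":-1},{"wx":0,"wy":0,"wz":5,"tx":2.8,"ty":2,"tz":0,"gripper":-1}]' >/dev/null && $G; python3 tq.py .4403 .3665 9.5 15; python3 arc.py .4403 .3665|head -1
```

```text
t 36.18 push 1.8 lat 0.5 z -0.8 lever 135 pos [0.4004 0.3719 0.079 ] yaw 114.7 r 40.3 q7 -26
t 36.43 push 1.8 lat -0.1 z -0.9 lever 130 pos [0.4011 0.3754 0.079 ] yaw 109.7 r 40.2 q7 -31
t 36.68 push 2.5 lat 0.7 z -1.2 lever 125 pos [0.4021 0.3787 0.079 ] yaw 104.7 r 40.1 q7 -36
t 36.93 push 3.5 lat 0.9 z -0.2 lever 120 pos [0.4032 0.3818 0.079 ] yaw 99.7 r 40.1 q7 -41
t 37.18 push 6.3 lat -0.8 z 2.7 lever 115 pos [0.4034 0.3839 0.0787] yaw 94.7 r 40.8 q7 -46
t 37.18 N36 6.4 |P| 6.4 Pdir 32 r 36.1 lever~ 120.9 yaw 94.7 z 2.7 pos [0.4034 0.3839 0.0787]
pivot [-20.4  35.3]
```

```bash
T="python3 tq.py .4403 .3665 9.5 15"
python3 -m creep '[{"wx":0,"wy":0,"wz":0,"tx":0.5,"ty":1.1,"tz":0,"gripper":-1},{"wx":0,"wy":0,"wz":0,"tx":0.5,"ty":1.1,"tz":0,"gripper":-1}]'>/dev/null; $T; python3 -m creep '[{"wx":0,"wy":0,"wz":0,"tx":0.5,"ty":1.1,"tz":0,"gripper":-1},{"wx":0,"wy":0,"wz":0,"tx":0.5,"ty":1.1,"tz":0,"gripper":-1}]'>/dev/null; $T; python3 -m creep '[{"wx":0,"wy":0,"wz":0,"tx":0,"ty":0,"tz":0,"gripper":-1},{"wx":0,"wy":0,"wz":0,"tx":0,"ty":0,"tz":0,"gripper":-1}]'>/dev/null; $T
```

```text
t 37.35 N36 7.0 |P| 7.2 Pdir 24 r 36.2 lever~ 120.1 yaw 94.8 z 2.4 pos [0.4038 0.3843 0.0787]
t 37.52 N36 9.4 |P| 9.5 Pdir 26 r 36.3 lever~ 119.1 yaw 94.9 z 3.5 pos [0.4043 0.3847 0.0786]
t 37.68 N36 10.0 |P| 10.1 Pdir 26 r 36.3 lever~ 119.1 yaw 94.9 z 4.3 pos [0.4043 0.3847 0.0786]
```

```bash
python3 -m creep '[{"wx":0,"wy":0,"wz":0,"tx":-3,"ty":-7,"tz":0,"gripper":-1},{"wx":0,"wy":0,"wz":0,"tx":-6,"ty":-13,"tz":-5,"gripper":-1},{"wx":0,"wy":0,"wz":0,"tx":-6,"ty":-20,"tz":-40,"gripper":-1},{"wx":0,"wy":0,"wz":0,"tx":-6,"ty":-30,"tz":-75,"gripper":-1},{"wx":0,"wy":0,"wz":0,"tx":-6,"ty":-40,"tz":-110,"gripper":-1}]' && python3 -m creep '[{"wx":0,"wy":0,"wz":0,"tx":0,"ty":0,"tz":-30,"gripper":-1},{"wx":0,"wy":0,"wz":0,"tx":0,"ty":0,"tz":-60,"gripper":-1},{"wx":0,"wy":0,"wz":0,"tx":0,"ty":0,"tz":-60,"gripper":-1},{"wx":0,"wy":0,"wz":0,"tx":0,"ty":0,"tz":-60,"gripper":-1}]'
python3 - <<'E'
from cell import optics
import cv2,numpy as np
a,_=optics.read_camera("side")
cv2.imwrite("pics/c5.png",cv2.resize(a[140:290,220:420,::-1],(640,480),interpolation=cv2.INTER_CUBIC))
E
```

```text
time_s: 38.1
tool_pos: [0.3677, 0.3764, 0.1909]
tool_rot: [179.9, -0.0, 94.7]
force: [1.3, 1.9, -0.4]
grip_width: 0.0002
grasp_force: 0.0
time_s: 38.43
tool_pos: [0.369, 0.3777, 0.252]
tool_rot: [179.7, -0.2, 94.6]
force: [-0.0, 0.4, -1.4]
grip_width: 0.0005
grasp_force: 0.0
```

View pics/c5.png

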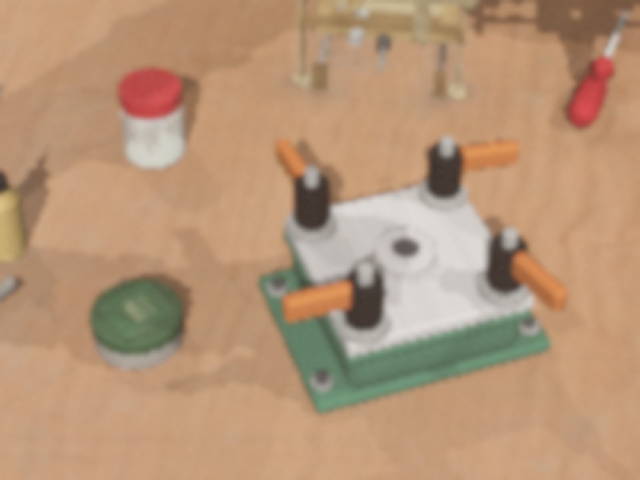

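All four levers have turned about half a turn: in the crop they sit at (320,300), (490,155), (290,155) and (540,280). The tin (138,320) and jar (152,115) are still standing where they were, and the arm is clear of the pump.

```bash
python3 -c "
from cell import env
print(env.sign_off())"
```

```text
the job is handed in; nothing more can be done
None
```

I turned all four lever nuts clockwise about half a turn each, one diagonal pair first and then the other. Each came up tight at an estimated 9–10.5 N; the tin and jar were left standing, and the job is handed in at about 38.5 s with the arm clear.

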